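# Raise a boxed game on the counter display lift

## Robot

A 6-joint arm with a two-finger parallel gripper is mounted at the origin on a cart in front of the work surface, level with it; the furniture and walls round the work are solid. World frame = base frame: x ahead of the robot, y to its left, z up, the work surface at z = 0. Lengths are in m, angles in rad, forces in N, time in s.
With the tool pointing down it reaches from about 0.3 to 0.775 m from the base axis. Payload 14.6 kg.
Tool frame: the origin (TCP) lies at the very end of the fingers, on their centre line; the grasp point (between the pads) lies 19 mm behind it; z points along the fingers, y is the direction in which the jaws open and shut (so a half turn about z gives the same grasp; the last joint's range is limited). The gripper opens to 94 mm and grips with 3 to 60 N. Pads are 16 mm wide; open, the fingers measure 119 mm over their backs; the gripper's body (75 mm by 177 mm) begins 78 mm behind the grasp point.
Start: joints at [1.123, 0.3, 1.521, -0, 1.321, -0.067], TCP at [0.204, 0.511, 0.205] pointing down, gripper open.
Joint ranges: [-3.03, 3.03], [-0.79, 2.21], [0.23, 2.52], [-1.04, 4.18], [0, 3.07], [-2.55, 2.55]. Speed limits (rad/s): [2.22, 2.22, 2.57, 3.14, 3.14, 3.14].

## Interface

Orientations are given as [roll, pitch, yaw] about the fixed x, y, z axes, in that order (R = Rz(yaw) Ry(pitch) Rx(roll)).
In Python, from station import get_obs, vision, hand_in gives the robot as it stands.
- The arm moves only by the tool play_rows, never from a script. Its argument "moves" is a list of rows, each an object with "claw": the opening, from 0 (shut) to 1 (fully open); "linear": the shift along the tool's x, y, z in mm, a list of three; "turn": the turn, a rotation vector about the tool's x, y, z in rad, a list of three. In form: [{"claw": claw, "linear": [tx, ty, tz], "turn": [ax, ay, az]}, ...]. A call has 1 to 8 rows; each row is the pose to reach, as a shift and turn from the pose measured when the call began, along the tool's axes at that moment; what a row does not reach only later rows make up. A row lasts 1/8 s, in which the tool goes at most 62.5 mm and 10.7 degrees, less where a joint would pass 70% of its speed; a pose out of reach is approached as far as the arm can. A call with a gripper value outside its range is refused whole. The fingers move at their own pace and stop on an object; "force" is the grip in N (left out, the last holds). Time passes only in rows, so rows that repeat a pose let the fingers close. It gives the time, the measured TCP pose, the force and the opening at its end, in the units of the state.
- get_obs(): the state, without advancing time (a new reading comes with each control period).
- vision.camera(name): name is "scene" or "top"; returns the picture (480x640x3 uint8, blue, green, red); there is no depth.
- vision.camera_info(name): a dict with "camera_matrix" (3x3 intrinsics, pixels), "rvec" (rotation vector, rad) and "tvec" (3), from world to camera coordinates, as OpenCV has them. Camera axes: x right, y down, z forward; pixel columns grow to the right and rows downward; lengths in m; the calibration is good to about 2 mm. A picture is of the moment at which its call begins. camera_info takes no time and is no camera call.
- hand_in(): hands the job in, once; it reports no verdict.
The state is a dict: "time_s": time; "qpos": joint angles; "joint_vel": joint speeds; "tau": joint torques, N m; "ee_pos": TCP position; "eef_rot": TCP orientation; "force": force on the tool from outside, world axes, zero at the start; "moment": the same for the moment, N m; "grip_width": finger opening in m.
Only numpy, scipy, OpenCV 4.12 (cv2) and the standard library are available. Lean on these libraries where they do the work, as an engineer would, in place of code of your own. Each camera call takes 0.05 s, during which the arm holds its last target.

## Task

Stand the thin boxed card game upright on its end in the slot of the display lift's cradle and let go of it. Then swing the lift's hand lever up to the highest point of its cam, lever straight up, which raises the box for the customer, and finish while still holding the lever there, because it springs back when released. Never let the box tip over, and leave the other things on the counter undisturbed.

Things in the scene. Friction and masses are not known exactly. Their poses are not given: they have to be found in the camera images.
- thin_box_center (a point): the thin boxed card game, the thinner of the two small boxes: 22 mm thick (its x), 66 mm wide (its y), 92 mm tall (its z), about 0.14 kg, standing upright and loose on the counter behind the pouch rack. The point is its centre, 46 mm above its lower end. Either face may look to the front in the slot
- stand: display lift, fixed to the counter: light wooden base 150 mm (its x) by 195 mm (its y) with a slotted metal cradle and, 110 mm to the cradle's -y side, a hand lever with a roller grip. Origin on the counter, vertically under the middle of the slot; x points away from the lever's rest side, y along the slot and along the lever's axis, z up
- slot_floor (a point): middle of the floor of the slot in the cradle; same axes as the stand. At rest it is 97 mm above the counter and rises 16 mm at the highest lift. The slot is 28 mm wide (x) between two 34 mm high cheeks with lips flared outward above them, total 45 mm above the slot floor, and 74 mm long (y) between 10 mm high end stops. Two guide posts, 9 mm thick, stand 52 mm either side of the middle along y, their tops 126 mm above the counter
- grip_roller (a point): centre of the black roller at the lever's end: 24 mm diameter, 28 mm long, its length along the stand's y (lever axis); the flat lever arm behind it is 8 mm thick along that axis and 18 mm wide. The lever turns about a level axis along the stand's y, through the point 45 mm above the stand's origin and 110 mm to its -y side; the roller is 130 mm from that axis
- lever (a joint): lever angle in rad: 0 at rest, leaning toward the stand's -x (to the front) and 1.25 rad short of straight up; grows as the lever swings up; 1.25 is straight up = highest point of the cam; beyond it (stop at 1.9) the cradle sinks again. A spring and the cradle's weight pull it back to 0: about 1 to 2 N at the roller
- pouch_rack: obstacle, fixed: display rack with pouches, 0.41 m tall, base 0.17 m along world x by 0.30 m along world y; origin at the centre of its underside; its tiers reach no farther than 0.03 m beyond the origin in +x
- pos_terminal: obstacle, fixed: till with a screen 0.35 m tall; origin at the middle of its underside; its nearest part is the screen's and foot's front, 0.18 m from the origin toward the robot (-x); the screen reaches 0.2 m either side in y. Carry the box between the till and the pouch rack
- thick_box: bystander: thicker boxed game, 40 x 50 x 85 mm, upright; origin at the centre of its underside
- bell: bystander: counter bell, 85 mm across, 60 mm tall; origin at the centre of its underside
- stamp: bystander: wooden hand stamp, 28 x 52 mm, 71 mm tall; origin at the centre of its underside
- candle: bystander: striped candle, 48 mm across, 65 mm tall; origin at the centre of its underside

How it is judged:
By the outcome, as a careful person would: the job done as asked, in the order asked, and still so for the second after the job is handed in, while the arm keeps its last pose, push and grip.
It also fails if it takes over 53 s, if anything falls off the work surface, if the arm or the gripper's body presses on something with over 40 N, if the wrist force passes 120 N, or if a joint passes its speed limit or range.

## Working session

There is one attempt and no reset: what is moved stays moved. The work goes in short steps, Python scripts to look and compute and a tool call to move; the robot and the scene stay as the last step left them, time stands still between calls to the robot, and variables do not carry over. Pictures are saved under pics/ and viewed, and the job is handed in when it is done.

Besides the shell and the picture viewer there is one more tool, called as a command line: name --argument value ..., lists and objects as JSON in quotes. play_rows: Moves the arm, as the interface text tells. Its arguments: {"type":"object","properties":{"moves":{"type":"array","items":{"type":"object","properties":{"claw":{"type":"number"},"linear":{"type":"array","items":{"type":"number"}},"turn":{"type":"array","items":{"type":"number"}}}}},"force":{"type":"number"}},"required":["moves"]}

```bash
mkdir -p pics; ls; python3 - <<'E'
from station import get_obs, vision
import cv2
o=get_obs(); print(o)
for n in("scene","top"):
    im=vision.camera(n); cv2.imwrite(f"pics/{n}0.png",im); print(n,vision.camera_info(n))
E
```

```text
pics
{'time_s': 0.0, 'qpos': array([ 1.12342684e+00,  3.00491679e-01,  1.52160790e+00,  5.14732326e-07,
        1.32072004e+00, -6.65772086e-02]), 'joint_vel': array([ 0.00063836,  0.00106465, -0.00145997,  0.00223493, -0.00060269,
        0.00125774]), 'tau': array([-3.84825780e-04, -5.31809235e+01, -3.52741134e+01,  7.08858669e-02,
        2.44285382e-02, -1.56794345e-04]), 'ee_pos': array([0.20428034, 0.5103542 , 0.20486371]), 'eef_rot': array([-3.14036843e+00, -8.21254069e-05,  2.76080020e+00]), 'force': array([ 0.75844659,  1.14642069, -0.0494905 ]), 'moment': array([-0.00384177,  0.033429  ,  0.00593176]), 'grip_width': 0.09376468286898572}
scene {'camera_matrix': array([[487.83326395,   0.        , 322.76451044],
       [  0.        , 487.83326395, 233.45431725],
       [  0.        ,   0.        ,   1.        ]]), 'rvec': array([ 2.41595334,  1.09598849, -0.27478926]), 'tvec': array([-0.3693283 , -0.37251484,  1.58130719])}
top {'camera_matrix': array([[516.5593793 ,   0.        , 316.98502929],
       [  0.        , 516.5593793 , 243.60443449],
       [  0.        ,   0.        ,   1.        ]]), 'rvec': array([ 2.14701132, -2.10266813,  0.22115189]), 'tvec': array([-0.05671048,  0.56735867,  1.04463992])}
```

View pics/scene0.png

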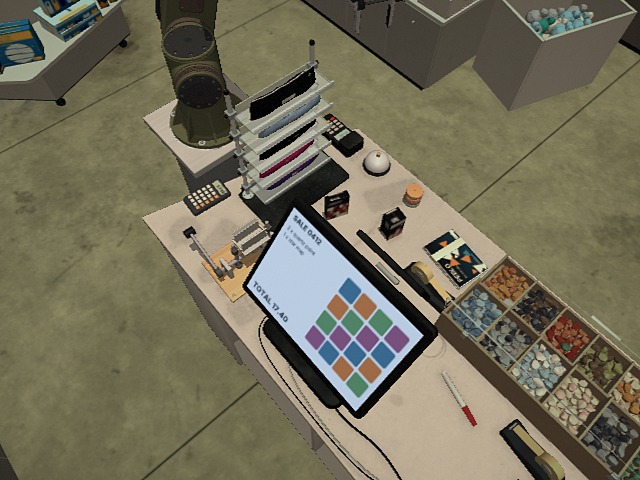

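View pics/top0.png

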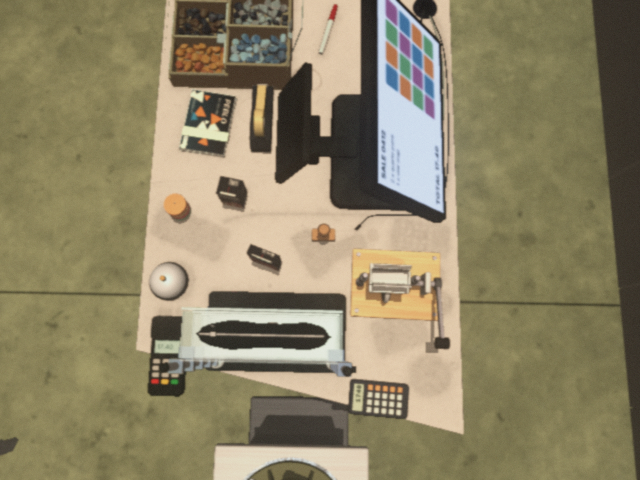

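The top view shows the thin box at about (264,257), the stand at about (390,283) with its roller near (441,343), the stamp at (323,233), the thick box at (231,190), the candle at (176,206) and the bell at (168,280). I'll zoom in on the box and stand.

```bash
cat > h.py <<'E'
import numpy as np, cv2
from station import vision
def cam(n):
    i=vision.camera_info(n); K=np.array(i["camera_matrix"]);R=cv2.Rodrigues(np.array(i["rvec"]))[0];t=np.array(i["tvec"]);return K,R,t
def ray(n,u,v):
    K,R,t=cam(n); d=R.T@np.linalg.inv(K)@np.array([u,v,1.]); return -R.T@t,d
def onz(n,u,v,z):
    c,d=ray(n,u,v); return c+d*(z-c[2])/d[2]
def proj(n,p):
    K,R,t=cam(n); q=K@(R@np.array(p)+t); return q[:2]/q[2]
E
python3 - <<'E'
import cv2
from h import *
im=cv2.imread("pics/top0.png"); s=cv2.imread("pics/scene0.png")
a=cv2.resize(im[240:275,240:290],None,fx=10,fy=10,interpolation=cv2.INTER_CUBIC)
b=cv2.resize(im[240:360,340:460],None,fx=5,fy=5,interpolation=cv2.INTER_CUBIC)
cv2.imwrite("pics/ca.png",a);cv2.imwrite("pics/cb.png",b)
c=cv2.resize(s[180:310,180:310],None,fx=4.5,fy=4.5,interpolation=cv2.INTER_CUBIC)
d=cv2.resize(s[180:250,310:420],None,fx=7,fy=7,interpolation=cv2.INTER_CUBIC)
cv2.imwrite("pics/cc.png",c);cv2.imwrite("pics/cd.png",d)
for n,u,v,z in[("top",264,257,.092),("top",390,283,.13),("top",441,343,.08),("top",231,188,.085),("top",323,233,.07)]:print(u,v,onz(n,u,v,z).round(3))
print(cam("top")[1].T@-cam("top")[2])
E
```

```text
264 257 [0.531 0.063 0.092]
390 283 [ 0.478 -0.189  0.13 ]
441 343 [ 0.365 -0.298  0.08 ]
231 188 [0.678 0.139 0.085]
323 233 [ 0.589 -0.057  0.07 ]
[ 0.35553868 -0.03295008  1.13529337]
```

View pics/ca.png

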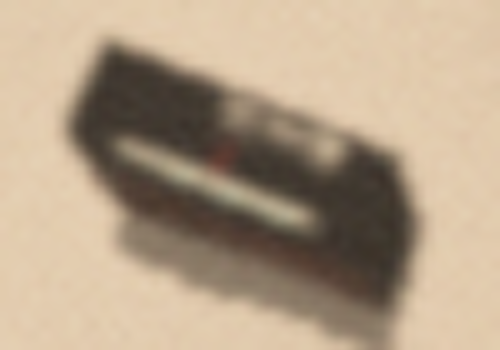

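View pics/cb.png

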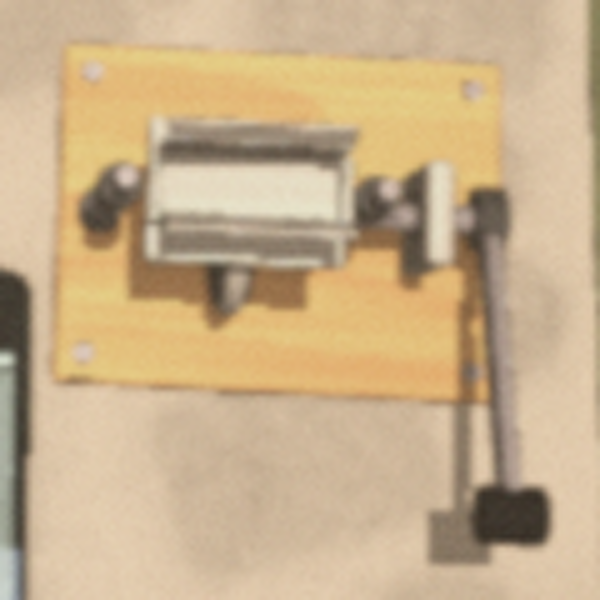

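View pics/cc.png

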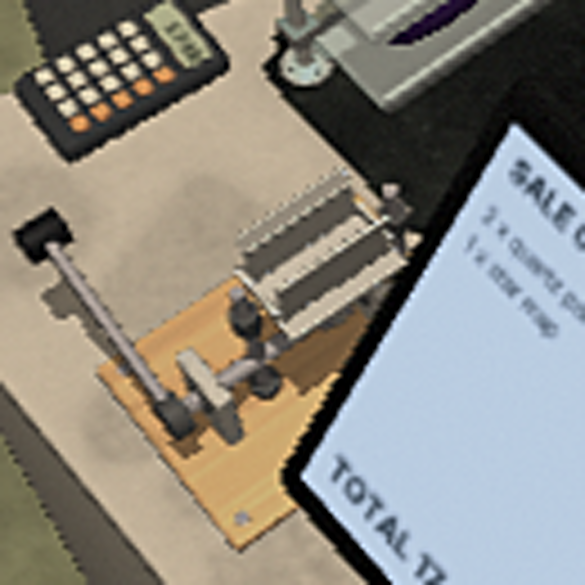

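View pics/cd.png

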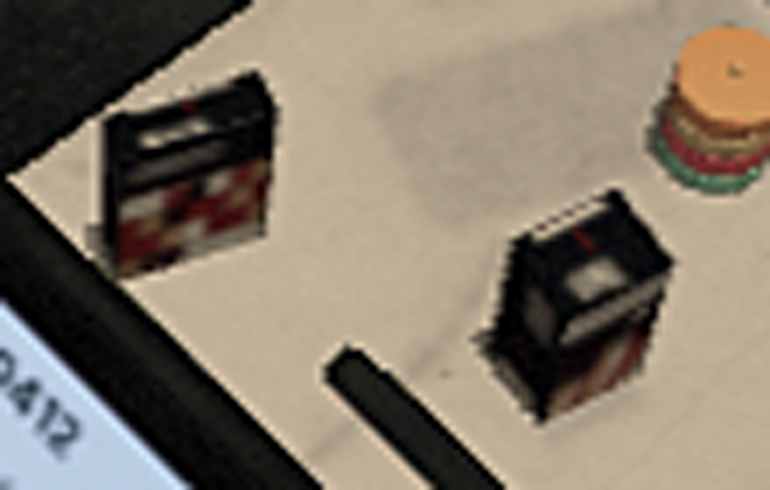

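The thin box is seen clearly in both crops, with its top corners around (251,244)–(281,256) in the top view. The stand is also clear, turned a few degrees. I'll turn those pixels into positions.

```bash
python3 - <<'E'
from h import *
T=lambda x,y,ox,oy,s:(ox+(x+.5)/s-.5, oy+(y+.5)/s-.5)
print("box top corners")
P=[]
for x,y in[(110,38),(408,158),(368,260),(69,135)]:
    p=onz("top",*T(x,y,240,240,10),.092);P.append(p);print(p.round(4))
P=np.array(P);print("ctr",P.mean(0).round(4),"len",np.linalg.norm(P[0]-P[1]),np.linalg.norm(P[0]-P[3]))
for x,y in[(103,117),(260,73),(276,107),(122,152)]:print("scene top",onz("scene",*T(x,y,310,180,7),.092).round(4))
for x,y in[(118,278),(265,235)]:print("scene bot",onz("scene",*T(x,y,310,180,7),0).round(4))
print("scene proj of ctr in cd", ((proj("scene",P.mean(0))-[310,180])*7).round(0))
print("bot right top",onz("top",*T(392,308,240,240,10),0).round(4))
print("stand base z~.015?")
Q=[]
for x,y in[(67,45),(499,68),(490,402),(55,381)]:
    p=onz("top",*T(x,y,340,240,5),.012);Q.append(p);print(p.round(4))
Q=np.array(Q);print(Q.mean(0),np.linalg.norm(Q[0]-Q[1]),np.linalg.norm(Q[1]-Q[2]), [np.degrees(np.arctan2(*(Q[i]-Q[j])[:2])) for i,j in((0,1),(3,2))],[np.degrees(np.arctan2((Q[i]-Q[j])[1],(Q[i]-Q[j])[0])) for i,j in((0,3),(1,2))])
print("lips z .142: ")
L=[]
for x,y in[(152,118),(358,130),(343,268),(145,262)]:
    p=onz("top",*T(x,y,340,240,5),.142);L.append(p);print(p.round(4))
L=np.array(L);print("lip ctr",L.mean(0).round(4))
print("slot floor inner z .097")
# posts tops
for x,y in[(125,178),(387,192)]:print("post",onz("top",*T(x,y,340,240,5),.126).round(4))
zr=.045+.13*np.cos(1.25);print("roller z",zr,onz("top",*T(511,516,340,240,5),zr).round(4))
print("roller scene",onz("scene",*T(43,236,180,180,4.5),zr).round(4))
print("pivot end",onz("top",*T(490,213,340,240,5),.055).round(4))
print("rack base", [onz("top",u,v,.01).round(3) for u,v in((209,293),(345,293),(345,371),(209,371))])
print("till foot",[onz("top",u,v,.02).round(3) for u,v in((332,205),(400,208))],"screen bottom",[onz("top",u,v,.2).round(3) for u,v in((375,190),(445,219))],[onz("scene",u,v,.35).round(3) for u,v in((297,201),(436,322))],[onz("scene",u,v,.15).round(3) for u,v in((244,283),)])
E
```

```text
box top corners
[0.5588 0.0921 0.092 ]
[0.5351 0.0301 0.092 ]
[0.5138 0.0375 0.092 ]
[0.5383 0.0995 0.092 ]
ctr [0.5365 0.0648 0.092 ] len 0.06635393594778126 0.021740064549907675
scene top [0.5178 0.0402 0.092 ]
scene top [0.5426 0.1004 0.092 ]
scene top [0.5585 0.0942 0.092 ]
scene top [0.5348 0.035  0.092 ]
scene bot [0.5357 0.0344 0.    ]
scene bot [0.5599 0.094  0.    ]
scene proj of ctr in cd [179. 110.]
bot right top [0.5171 0.038  0.    ]
stand base z~.015?
[ 0.5676 -0.1253  0.012 ]
[ 0.5614 -0.317   0.012 ]
[ 0.4146 -0.3093  0.012 ]
[ 0.4198 -0.121   0.012 ]
[ 0.4908568  -0.21815479  0.012     ] 0.1918346042610709 0.1470231745665781 [np.float64(1.8274787199243496), np.float64(1.5803538902001952)] [np.float64(-1.6714038062796823), np.float64(-3.0383942237913493)]
lips z .142: 
[ 0.5148 -0.148   0.142 ]
[ 0.5118 -0.2284  0.142 ]
[ 0.4579 -0.2217  0.142 ]
[ 0.4586 -0.1452  0.142 ]
lip ctr [ 0.4858 -0.1858  0.142 ]
slot floor inner z .097
post [ 0.4932 -0.1391  0.126 ]
post [ 0.4899 -0.2426  0.126 ]
roller z 0.08599190711138494 [ 0.3657 -0.2983  0.086 ]
roller scene [ 0.3679 -0.2978  0.086 ]
pivot end [ 0.4913 -0.3007  0.055 ]
rack base [array([0.463, 0.187, 0.01 ]), array([ 0.469, -0.109,  0.01 ]), array([ 0.304, -0.11 ,  0.01 ]), array([0.298, 0.177, 0.01 ])]
till foot [array([ 0.664, -0.077,  0.02 ]), array([ 0.661, -0.229,  0.02 ])] screen bottom [array([ 0.646, -0.151,  0.2  ]), array([ 0.592, -0.282,  0.2  ])] [array([ 0.617, -0.128,  0.35 ]), array([ 0.983, -0.106,  0.35 ])] [array([ 0.606, -0.288,  0.15 ])]
```

```bash
python3 - <<'E'
import cv2
im=cv2.imread("pics/top0.png")
cv2.imwrite("pics/r.png",cv2.resize(im[200:440,140:470],None,fx=2.4,fy=2.4,interpolation=cv2.INTER_CUBIC))
s=cv2.imread("pics/scene0.png")
cv2.imwrite("pics/s2.png",cv2.resize(s[0:220,140:420],None,fx=2.7,fy=2.7,interpolation=cv2.INTER_CUBIC))
E
```

```text
(no output)
```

View pics/r.png

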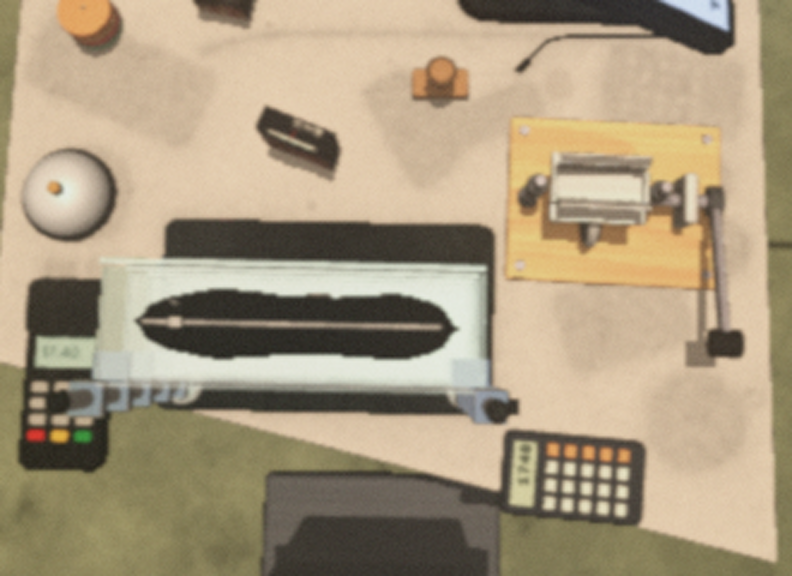

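View pics/s2.png

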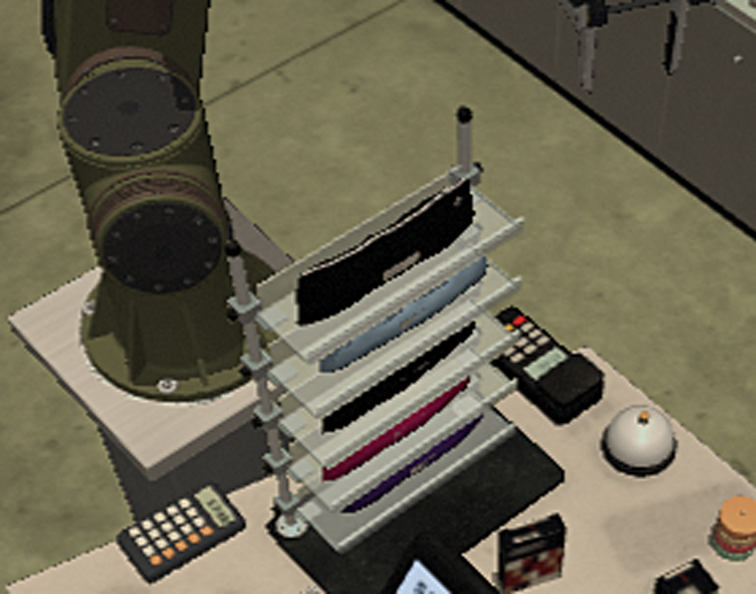

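Both views agree:
- **Box:** centre at about (0.5375, 0.066), y axis turned −21.7°.
- **Stand:** origin at about (0.492, −0.191), yaw about −1.8°.
- **Roller:** at about (0.367, −0.298), which matches the given lever geometry.

The jaws already line up with the box's width. I'll raise the tool first, then fit the arm geometry to check clearance over the rack.

play_rows --moves '[{"claw":1,"linear":[0,0,-40],"turn":[0,0,0]},{"claw":1,"linear":[0,0,-80],"turn":[0,0,0]},{"claw":1,"linear":[0,0,-120],"turn":[0,0,0]},{"claw":1,"linear":[0,0,-120],"turn":[0,0,0]}]'

```text
time_s: 0.6
ee_pos: [0.2046, 0.5111, 0.3275]
eef_rot: [3.138, 0.0, 2.761]
force: [0.3, 0.0, -0.7]
grip_width: 0.0944
```

```bash
python3 -c "
from station import get_obs
o=get_obs();print(o['time_s'],o['qpos'].tolist(),o['ee_pos'].tolist(),o['eef_rot'].tolist(),o['force'])"
```

```text
0.6 [1.1234341541091604, 0.23883121794333625, 1.3192436124989795, -2.077669153057572e-06, 1.5800217660295783, -0.06660366353026725] [0.2046155211361387, 0.5110604302003342, 0.32752181928578966] [3.138104486147436, 0.00023475051732391172, 2.760833712210539] [ 0.30741128  0.02323133 -0.74075642]
```

play_rows --moves '[{"claw":1,"linear":[-30,40,0],"turn":[0,0.05,0]},{"claw":1,"linear":[-60,80,0],"turn":[0.1,0.1,0]},{"claw":1,"linear":[-60,80,0],"turn":[0.1,0.1,0.0]}]'

```text
time_s: 0.98
ee_pos: [0.2926, 0.5637, 0.322]
eef_rot: [-3.036, -0.102, 2.753]
force: [-0.2, -0.4, -1.3]
grip_width: 0.094
```

```bash
python3 -c "
from station import get_obs
o=get_obs();print(o['time_s'],o['qpos'].tolist(),o['ee_pos'].tolist(),o['eef_rot'].tolist(),o['force'])"
```

```text
0.975 [1.0001049171891747, 0.534669851526916, 0.9371099158558058, 0.08211388479817472, 1.7919976293734767, -0.17425590833528287] [0.2926237679499287, 0.5636804134482842, 0.32200318355455815] [-3.0356903314241213, -0.10156193923112178, 2.752892400466974] [-0.18146084 -0.35516215 -1.25185087]
```

```bash
cat > kin.py <<'E'
import numpy as np
from scipy.spatial.transform import Rotation as Ro
from scipy.optimize import least_squares
D=[([1.12342684,.300491679,1.5216079,0,1.32072004,-.0665772],[.20428,.51035,.20486],[-3.14037,0,2.7608]),
([1.12343,.238831,1.319244,0,1.580022,-.0666],[.20462,.51106,.32752],[3.1381,.0002,2.76083]),
([1.000105,.53467,.93711,.082114,1.791998,-.174256],[.292624,.56368,.322003],[-3.03569,-.10156,2.752893])]
def fk(q,p):
    h,L1,L2,T,d,a=p
    z=np.array([0,0,1.]);
    R=Ro.from_euler('z',q[0]); x=np.array([0,0,h])+R.apply([0,d,0]); pts=[x]
    R=R*Ro.from_euler('y',q[1]); x=x+R.apply([0,0,L1]);pts.append(x)
    R=R*Ro.from_euler('y',q[2]); x=x+R.apply([a,0,L2]);pts.append(x)
    R=R*Ro.from_euler('z',q[3])*Ro.from_euler('y',q[4]); x=x+R.apply([0,0,T]);pts.append(x)
    R=R*Ro.from_euler('z',q[5])
    return x,R,pts
def res(p): return np.concatenate([fk(q,p)[0]-x for q,x,r in D]+[.01*(p-[.2,.35,.35,.3,.04,0])])
if __name__=="__main__":
    s=least_squares(res,[.2,.35,.35,.3,.04,0]);print(s.x.round(4),(res(s.x)[:9]*1e3).round(1))
    for q,x,r in D: print(fk(q,s.x)[1].as_euler('xyz').round(3),r)
    print([p.round(3) for p in fk(D[0][0],s.x)[2]])
E
python3 kin.py
```

```text
[0.221  0.4241 0.4475 0.2705 0.0366 0.0408] [ 0.  0. -0. -0. -0. -0.  0. -0.  0.]
[ 3.142e+00 -1.000e-03 -1.952e+00] [-3.14037, 0, 2.7608]
[-3.141e+00  3.000e-03 -1.952e+00] [3.1381, 0.0002, 2.76083]
[ 3.039 -0.105 -1.949] [-3.03569, -0.10156, 2.752893]
[array([-0.033,  0.016,  0.221]), array([0.021, 0.129, 0.626]), array([0.204, 0.511, 0.475]), array([0.204, 0.51 , 0.205])]
```

```bash
cat >> kin.py <<'E'
P=least_squares(res,[.2,.35,.35,.3,.04,0]).x
OFF=Ro.from_euler('z',-np.pi/2)
def tcp(q):
    x,R,pts=fk(q,P); 
    return x,R*OFF,pts
# calibrate tool-z offset sign
r0=Ro.from_euler('xyz',D[0][2]); k=(fk(D[0][0],P)[1].inv()*r0).as_rotvec()
OFF=Ro.from_rotvec(k)
lo=np.array([-3.03,-.79,.23,-1.04,0,-2.55]);hi=np.array([3.03,2.21,2.52,4.18,3.07,2.55])
def ik(x,R,q0):
    f=lambda q:np.concatenate([(tcp(q)[0]-x)*5,(R.inv()*tcp(q)[1]).as_rotvec()])
    s=least_squares(f,np.clip(q0,lo+.01,hi-.01),bounds=(lo,hi));return s.x,np.abs(s.fun).max()
def down(jaw,tilt=[0,0,0]): # jaw = angle of tool y from world x
    return Ro.from_rotvec(tilt)*Ro.from_euler('z',jaw-np.pi/2+np.pi)*Ro.from_euler('x',np.pi)
E
python3 - <<'E'
from kin import *
print(OFF.as_rotvec())
q=[.12,.3,1.7,0,1.1,-1.07]
for n,x,j in[("pick.06",[.5375,.066,.06],1.19),("pick.2",[.5375,.066,.2],1.19),("pick.35",[.5375,.066,.35],1.19),("mid",[.52,-.08,.22],1.3),("slot",[.492,-.191,.15],1.539),("slothi",[.492,-.191,.26],1.539),("roll",[.367,-.3,.067],1.539),("rollhi",[.367,-.3,.2],1.539),("top",[.49,-.3,.156],1.539)]:
    q,e=ik(np.array(x),down(j),q);pts=tcp(q)[2]
    el,w=pts[1],pts[2]
    # forearm line actual: elbow->wrist ; height at x=.414
    s=(.414-el[0])/(w[0]-el[0]); pz=el+s*(w-el)
    print(n,round(e,4),q.round(2),"elbow",el.round(3),"wrist",w.round(3),"at rackfront",pz.round(3))
E
```

```text
[ 6.28582104e-05 -6.53613748e-05  1.57079674e+00]
pick.06 0.0 [ 0.05  0.45  1.69  0.    1.01 -1.14] elbow [0.181 0.047 0.603] wrist [0.538 0.066 0.33 ] at rackfront [0.414 0.059 0.425]
pick.2 0.0 [ 0.05  0.29  1.55  0.    1.3  -1.14] elbow [0.117 0.043 0.628] wrist [0.538 0.066 0.47 ] at rackfront [0.414 0.059 0.517]
pick.35 0.0 [ 0.05  0.22  1.3   0.    1.63 -1.14] elbow [0.089 0.042 0.635] wrist [0.538 0.066 0.62 ] at rackfront [0.414 0.059 0.625]
mid 0.0 [-0.22  0.24  1.57  0.    1.34 -1.52] elbow [0.104 0.014 0.633] wrist [ 0.52 -0.08  0.49] at rackfront [ 0.414 -0.056  0.527]
slot 0.0 [-0.44  0.3   1.65 -0.    1.19 -1.98] elbow [ 0.13  -0.021  0.626] wrist [ 0.492 -0.191  0.42 ] at rackfront [ 0.414 -0.154  0.465]
slothi 0.0 [-0.44  0.21  1.5  -0.    1.43 -1.98] elbow [ 0.097 -0.005  0.636] wrist [ 0.492 -0.191  0.53 ] at rackfront [ 0.414 -0.154  0.551]
roll 0.0 [-0.76  0.31  1.87 -0.    0.97 -2.3 ] elbow [ 0.118 -0.062  0.625] wrist [ 0.367 -0.3    0.337] at rackfront [ 0.414 -0.345  0.283]
rollhi 0.0 [-0.76  0.13  1.74 -0.    1.27 -2.3 ] elbow [ 0.066 -0.013  0.641] wrist [ 0.367 -0.3    0.47 ] at rackfront [ 0.414 -0.345  0.444]
top 0.0 [-0.61  0.4   1.51 -0.    1.24 -2.15] elbow [ 0.155 -0.065  0.612] wrist [ 0.49  -0.3    0.426] at rackfront [ 0.414 -0.247  0.469]
```

```bash
cat >> h.py <<'E'
def tri(a,b):
    c1,d1=ray("top",*a);c2,d2=ray("scene",*b)
    A=np.stack([d1,-d2],1);s=np.linalg.lstsq(A,c2-c1,rcond=None)[0]
    p,q=c1+s[0]*d1,c2+s[1]*d2;return (p+q)/2,np.linalg.norm(p-q)
E
python3 - <<'E'
from h import *
t=lambda x,y:(140+x/2.4,200+y/2.4); s=lambda x,y:(140+x/2.7,y/2.7)
for n,a,b in[("tier -y front",(488,263),(310,365)),("tier +y front",(101,258),(521,222)),("post +y",(57,402),(463,113)),("post -y",(510,408),(233,247)),("pouch +y tip",(138,322),(470,180)),("pouch -y tip",(457,328),(298,277))]:
    print(n,[x if np.isscalar(x) else x.round(3) for x in tri(t(*a),s(*b))])
E
```

```text
tier -y front [array([ 0.411, -0.083,  0.34 ]), np.float64(0.00300737534456354)]
tier +y front [array([0.408, 0.161, 0.346]), np.float64(1.0851147399855762e-05)]
post +y [array([0.322, 0.165, 0.408]), np.float64(0.001426356498400209)]
post -y [array([ 0.326, -0.089,  0.414]), np.float64(0.00789672208451899)]
pouch +y tip [array([0.37 , 0.129, 0.385]), np.float64(0.006280908401907101)]
pouch -y tip [array([ 0.37 , -0.059,  0.394]), np.float64(0.007792979837109906)]
```

```bash
python3 - <<'E'
from h import *
for a,b in[((377,192),(297,201)),((445,219),(244,283))]:print(tri(a,b))
from kin import *
def dist(p,a,b):
    s=np.clip((p-a)@(b-a)/((b-a)@(b-a)),0,1);return np.linalg.norm(p-a-s*(b-a))
rk=[np.array([x,y,z]) for x,z in((.411,.346),(.37,.392)) for y in np.linspace(-.09,.17,27)]+[np.array([.324,y,.412]) for y in(.165,-.089)]
j=1.19;q=[.12,.3,1.7,0,1.1,-1.07]
for th in(0,.15,.25,.35,.45):
    ja=np.array([np.cos(j),np.sin(j),0])
    # lean: tool z = down rotated so wrist moves +x
    R=down(j,th*ja*1.0)
    back=-R.apply([0,0,1])
    g=np.array([.5375,.066,.075]); x=g+R.apply([0,0,.019])
    q,e=ik(x,R,q);pts=tcp(q)[2]
    print(th,back.round(2),round(e,4),q.round(2),pts[2].round(3),"min d",min(dist(r,pts[1],pts[2]) for r in rk).round(3), "tool",min(dist(r,pts[2],pts[3]) for r in rk).round(3),"mag tcp z",x[2].round(3))
    j2=1.539
    for jj,sg in((j2,1),(j2-np.pi,1)):
        ja=np.array([np.cos(jj),np.sin(jj),0]);R=down(jj,th*ja)
        g=np.array([.492,-.191,.097+.075]);x=g+R.apply([0,0,.019])
        qq,e=ik(x,R,[-.44,.3,1.65,0,1.19,-1.98 if jj>0 else 1.16]);p=tcp(qq)[2]
        print("   slot",round(e,4),qq.round(2),p[2].round(3),"rack",min(dist(r,p[1],p[2]) for r in rk).round(3))
E
```

```text
(array([ 0.60514939, -0.12962778,  0.33511129]), np.float64(0.017495747380071723))
(array([ 0.60562052, -0.29114676,  0.15370441]), np.float64(0.006686333070849619))
0 [-0. -0.  1.] 0.0 [ 0.05  0.45  1.69  0.    1.   -1.14] [0.538 0.066 0.326] min d 0.051 tool 0.128 mag tcp z 0.056
   slot 0.0 [-0.44  0.3   1.65 -0.    1.19 -1.98] [ 0.492 -0.191  0.423] rack 0.101
   slot 0.0 [-0.44  0.3   1.65  0.    1.19  1.16] [ 0.492 -0.191  0.423] rack 0.101
0.15 [ 0.14 -0.06  0.99] 0.0 [ 0.03  0.52  1.59  0.06  1.17 -1.19] [0.572 0.052 0.324] min d 0.064 tool 0.163 mag tcp z 0.056
   slot 0.0 [-0.41  0.38  1.55 -0.06  1.35 -1.94] [ 0.53  -0.192  0.421] rack 0.108
   slot 0.0 [-0.47  0.23  1.75  0.07  1.03  1.1 ] [ 0.454 -0.19   0.421] rack 0.09
0.25 [ 0.23 -0.09  0.97] 0.0 [ 0.01  0.57  1.53  0.1   1.28 -1.22] [0.595 0.043 0.319] min d 0.07 tool 0.186 mag tcp z 0.057
   slot 0.0 [-0.4   0.43  1.48 -0.09  1.46 -1.92] [ 0.554 -0.193  0.416] rack 0.11
   slot 0.0 [-0.49  0.18  1.81  0.14  0.92  1.04] [ 0.43  -0.189  0.416] rack 0.082
0.35 [ 0.32 -0.13  0.94] 0.0 [-0.    0.62  1.46  0.13  1.39 -1.24] [0.618 0.034 0.311] min d 0.074 tool 0.207 mag tcp z 0.057
   slot 0.0 [-0.38  0.49  1.42 -0.12  1.56 -1.9 ] [ 0.578 -0.194  0.408] rack 0.111
   slot 0.0 [-0.52  0.14  1.88  0.22  0.82  0.96] [ 0.406 -0.188  0.408] rack 0.075
0.45 [ 0.4  -0.16  0.9 ] 0.0 [-0.02  0.68  1.39  0.16  1.5  -1.25] [0.639 0.025 0.301] min d 0.075 tool 0.226 mag tcp z 0.058
   slot 0.0 [-0.37  0.55  1.35 -0.15  1.67 -1.89] [ 0.601 -0.194  0.398] rack 0.109
   slot 0.0 [-0.54  0.11  1.94  0.33  0.72  0.85] [ 0.383 -0.188  0.398] rack 0.069
```

```bash
cat >> kin.py <<'E'
def go(x,R,g=False):
    """print tool-frame shift(mm)/turn from current pose to TCP x (or grasp point x if g)"""
    from station import get_obs
    o=get_obs();x=np.array(x,float)
    if g:x=x+R.apply([0,0,.019])
    R0=Ro.from_euler('xyz',o['eef_rot']);p=np.array(o['ee_pos'])
    q,e=ik(x,R,o['qpos'])
    print("lin",(R0.inv().apply(x-p)*1e3).round(1),"turn",(R0.inv()*R).as_rotvec().round(3),"q",q.round(2),"e",round(e,4),"now",p.round(4),"f",o['force'].round(1),"grip",round(o['grip_width'],4),"t",round(o['time_s'],2))
def lean(j,th): return down(j,th*np.array([np.cos(j),np.sin(j),0]))
E
python3 - <<'E'
from kin import *
go([.5375,.066,.36],lean(1.19,.25))
# a=0 test
f=lambda p:res(np.append(p,0))[:9]
s=least_squares(f,[.2,.35,.35,.3,.04]);print(s.x,(s.fun*1e3).round(1))
E
```

```text
lin [-409.2 -374.1  -40.6] turn [-0.104  0.148 -0.016] q [ 0.01  0.36  1.11  0.1   1.9  -1.16] e 0.0 now [0.2926 0.5637 0.322 ] f [-0.2 -0.4 -1.3] grip 0.094 t 0.97
[0.13297704 0.42415982 0.44378062 0.22277919 0.03787507] [ 1.7  6.5  0.1 -3.1 -3.4  0.4  1.1 -3.  -0.6]
```

play_rows --moves '[{"claw":1,"linear":[-35,-30,-10],"turn":[0,0.02,0]},{"claw":1,"linear":[-75,-68,-20],"turn":[-0.02,0.04,0]},{"claw":1,"linear":[-115,-105,-30],"turn":[-0.04,0.06,0]},{"claw":1,"linear":[-155,-142,-40],"turn":[-0.06,0.08,0]},{"claw":1,"linear":[-195,-178,-40],"turn":[-0.08,0.1,0]},{"claw":1,"linear":[-235,-215,-40],"turn":[-0.1,0.12,0]},{"claw":1,"linear":[-275,-252,-40],"turn":[-0.1,0.14,-0.01]},{"claw":1,"linear":[-310,-283,-40],"turn":[-0.1,0.15,-0.02]}]'

```text
time_s: 1.98
ee_pos: [0.4793, 0.1859, 0.3595]
eef_rot: [-3.138, -0.253, 2.765]
force: [0.4, 0.2, 0.0]
grip_width: 0.0933
```

```bash
python3 - <<'E'
from kin import *
from station import get_obs
o=get_obs();print(o['qpos'].tolist(),o['ee_pos'].tolist(),o['eef_rot'].tolist(),o['force'])
go([.5375,.066,.36],lean(1.19,.25))
E
```

```text
[0.22521754799176494, 0.2762242297138063, 1.2207395008633375, 0.14497954064310017, 1.8534390739449838, -0.9432578393465706] [0.47927993929390966, 0.18587402676258902, 0.35950379497916934] [-3.1381086152560935, -0.2527167410427449, 2.764717981244218] [0.38780063 0.18682875 0.01838297]
lin [-95.  -90.1 -24.7] turn [-0.004 -0.003  0.004] q [ 0.01  0.36  1.11  0.1   1.9  -1.16] e 0.0 now [0.4793 0.1859 0.3595] f [0.4 0.2 0. ] grip 0.0933 t 1.98
```

play_rows --moves '[{"claw":1,"linear":[-35,-34,-9],"turn":[0,0,0]},{"claw":1,"linear":[-70,-66,-18],"turn":[0,0,0]},{"claw":1,"linear":[-95,-90,-25],"turn":[0,0,0]},{"claw":1,"linear":[-95,-90,-25],"turn":[0,0,0]}]'

```text
time_s: 2.48
ee_pos: [0.5376, 0.0647, 0.3593]
eef_rot: [-3.137, -0.254, 2.762]
force: [-0.5, 1.4, -0.1]
grip_width: 0.0939
```

```bash
cat > obs.py <<'E'
import cv2,sys
from station import get_obs,vision
o=get_obs();print([round(v,5) for v in o['qpos']],[round(v,5) for v in o['ee_pos']],[round(v,4) for v in o['eef_rot']],o['force'].round(1))
for n in("scene","top"): cv2.imwrite(f"pics/{n}{sys.argv[1]}.png",vision.camera(n))
E
python3 obs.py 1
```

```text
[np.float64(0.00663), np.float64(0.36644), np.float64(1.1043), np.float64(0.09616), np.float64(1.90655), np.float64(-1.16422)] [np.float64(0.5376), np.float64(0.0647), np.float64(0.35926)] [np.float64(-3.1374), np.float64(-0.2536), np.float64(2.7621)] [-0.5  1.4 -0.1]
```

View pics/scene1.png

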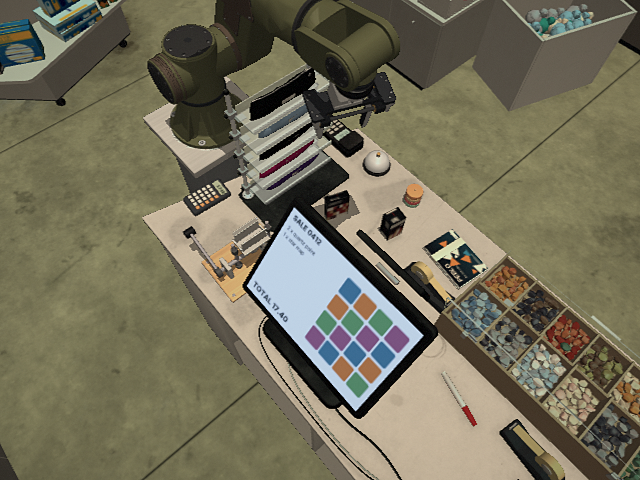

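View pics/top1.png

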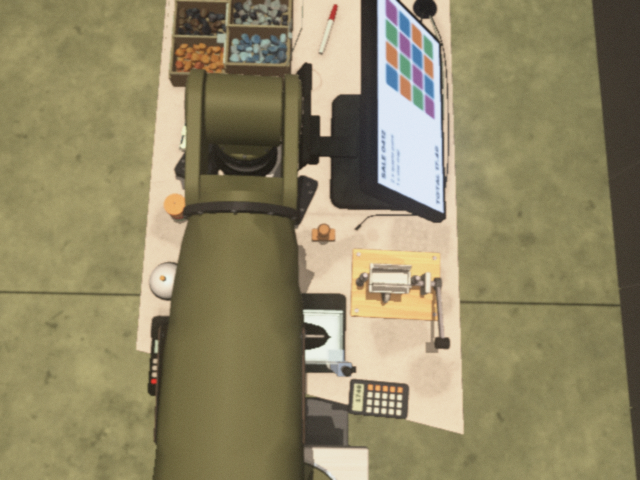

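```bash
python3 - <<'E'
s=open('kin.py').read()
s=s.replace("def fk(q,p):","D+=[([.225218,.276224,1.22074,.14498,1.853439,-.943258],[.47928,.185874,.359504],[-3.1381,-.2527,2.7647]),([.00663,.36644,1.1043,.09616,1.90655,-1.16422],[.5376,.0647,.35926],[-3.1374,-.2536,2.7621])]\ndef fk(q,p):",1)
open('kin.py','w').write(s)
E
python3 kin.py; cat > clr.py <<'E'
from kin import *
rk=[np.array([x,y,z]) for x,z in((.411,.346),(.37,.392)) for y in np.linspace(-.09,.17,27)]+[np.array([.324,y,.412]) for y in(.165,-.089)]
def dist(p,a,b):
    s=np.clip((p-a)@(b-a)/((b-a)@(b-a)),0,1);return np.linalg.norm(p-a-s*(b-a))
def clr(q):
    R=Ro.from_euler('z',q[0])*Ro.from_euler('y',q[1]+q[2]); w=tcp(q)[2][2]
    b=w-R.apply([0,0,P[2]])
    return min(dist(r,b,w) for r in rk),w
E
python3 - <<'E'
from clr import *
q=[.12,.3,1.7,0,1.1,-1.07]
for gz in(.075,.085):
  for th in(0,.2,.3,.4,.5,.6,.7):
    q,e=ik(np.array([.5375,.066,gz])+lean(1.19,th).apply([0,0,.019]),lean(1.19,th),q)
    c,w=clr(q);print(gz,th,round(e,4),q.round(2),w.round(3),"clr",c.round(3))
E
```

```text
[0.2211 0.4242 0.4475 0.2706 0.0366 0.0408] [ 0.  0.  0. -0. -0.  0. -0. -0.  0.]
[ 3.142e+00 -1.000e-03 -1.952e+00] [-3.14037, 0, 2.7608]
[-3.141e+00  3.000e-03 -1.952e+00] [3.1381, 0.0002, 2.76083]
[ 3.039 -0.105 -1.949] [-3.03569, -0.10156, 2.752893]
[ 2.889 -0.003 -1.947] [-3.1381, -0.2527, 2.7647]
[ 2.888 -0.004 -1.949] [-3.1374, -0.2536, 2.7621]
[array([-0.033,  0.016,  0.221]), array([0.021, 0.129, 0.626]), array([0.204, 0.511, 0.475]), array([0.204, 0.51 , 0.205])]
0.075 0 0.0 [ 0.05  0.45  1.69  0.    1.   -1.14] [0.538 0.066 0.327] clr 0.036
0.075 0.2 0.0 [ 0.02  0.54  1.56  0.08  1.22 -1.21] [0.584 0.047 0.322] clr 0.048
0.075 0.3 0.0 [ 0.    0.6   1.49  0.11  1.33 -1.23] [0.607 0.038 0.315] clr 0.05
0.075 0.4 0.0 [-0.01  0.65  1.43  0.14  1.44 -1.25] [0.628 0.03  0.307] clr 0.051
0.075 0.5 0.0 [-0.02  0.7   1.36  0.17  1.55 -1.26] [0.649 0.021 0.296] clr 0.048
0.075 0.6 0.0 [-0.03  0.76  1.3   0.19  1.65 -1.27] [0.669 0.013 0.283] clr 0.044
0.075 0.7 0.0 [-0.04  0.82  1.24  0.22  1.76 -1.27] [0.688 0.006 0.267] clr 0.037
0.085 0 0.0 [ 0.05  0.44  1.68  0.    1.02 -1.14] [0.538 0.066 0.337] clr 0.04
0.085 0.2 0.0 [ 0.02  0.53  1.55  0.08  1.24 -1.2 ] [0.584 0.047 0.332] clr 0.053
0.085 0.3 0.0 [ 0.    0.58  1.49  0.11  1.35 -1.23] [0.607 0.038 0.325] clr 0.055
0.085 0.4 0.0 [-0.01  0.64  1.42  0.14  1.46 -1.24] [0.628 0.03  0.317] clr 0.055
0.085 0.5 0.0 [-0.02  0.69  1.36  0.17  1.57 -1.26] [0.649 0.021 0.306] clr 0.052
0.085 0.6 0.0 [-0.03  0.75  1.29  0.19  1.67 -1.26] [0.669 0.013 0.293] clr 0.048
0.085 0.7 0.0 [-0.04  0.8   1.23  0.22  1.77 -1.27] [0.688 0.006 0.277] clr 0.041
```

The fitted kinematics are exact, with errors under 1 mm. With the tool straight down, the forearm would come close to the rack's top pouch. I'll check the forearm's real thickness in the images.

```bash
python3 - <<'E'
from clr import *
from h import *
q=D[4][0]
R=Ro.from_euler('z',q[0])*Ro.from_euler('y',q[1]+q[2]); w=tcp(q)[2][2]
for n in("top","scene"):
  im=cv2.imread(f"pics/{n}1.png")
  for s in(0,.1,.15,.2,.25,.3,.35,.4475):
    p=w-R.apply([0,0,s]); u=proj(n,p)
    cv2.circle(im,tuple(int(v) for v in u),2,(0,0,255),-1)
    for r in(.05,.06,.07):
      c=cam(n);C=-c[1].T@c[2];ax=R.apply([0,0,1]);v=np.cross(ax,p-C);v/=np.linalg.norm(v)
      for sg in(1,-1):
        uu=proj(n,p+sg*r*v);cv2.circle(im,tuple(int(t) for t in uu),1,{.05:(0,255,0),.06:(255,0,0),.07:(255,0,255)}[r],-1)
  if n=="scene": im=cv2.resize(im[0:220,140:420],None,fx=2.8,fy=2.7)
  cv2.imwrite(f"pics/ax_{n}.png",im)
E
```

```text
(no output)
```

View pics/ax_top.png

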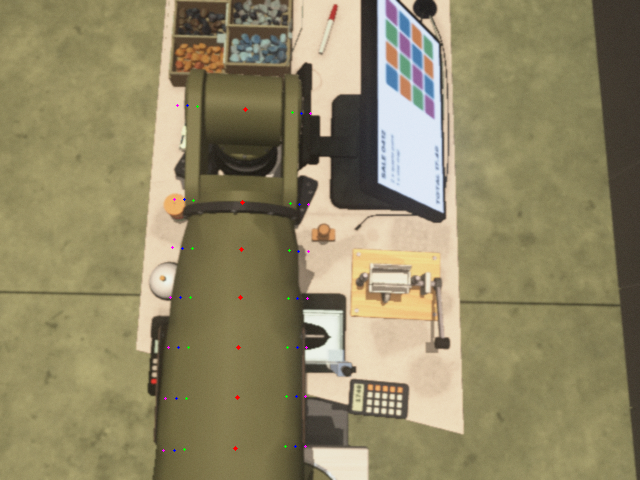

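View pics/ax_scene.png

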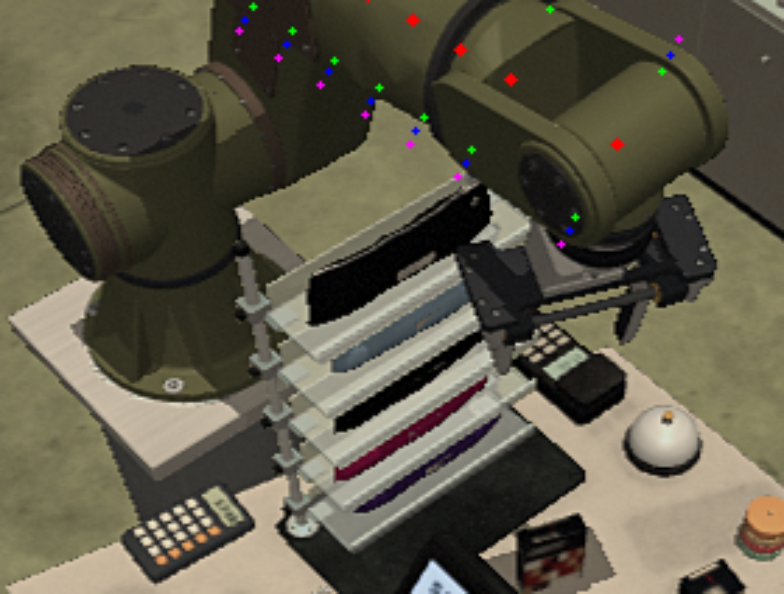

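```bash
python3 - <<'E'
from h import *
s=cv2.imread("pics/scene0.png");im=cv2.resize(s[50:150,210:340],None,fx=6,fy=6,interpolation=cv2.INTER_CUBIC)
for u in(225,265,305):
  for z in(.36,.37,.38,.39,.40,.41):
    v=335.4
    p=onz("top",u,v,z);a=(proj("scene",p)-[210,50])*6+3
    cv2.circle(im,tuple(int(t) for t in a),2,(0,0,255) if z!=.38 else (0,255,0),-1)
  print(p)
cv2.imwrite("pics/pouch.png",im)
E
```

```text
[0.36671418 0.08339388 0.41      ]
[0.36779919 0.02831064 0.41      ]
[ 0.36888665 -0.02689738  0.41      ]
```

View pics/pouch.png

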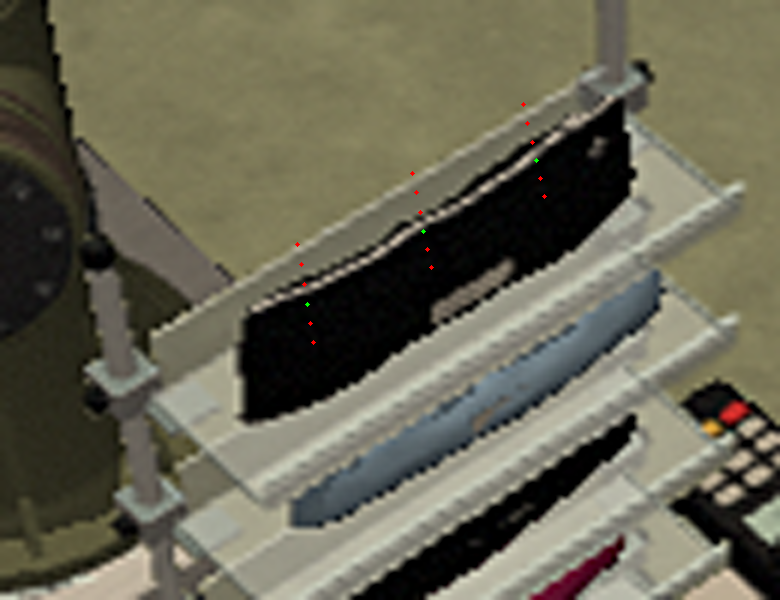

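```bash
python3 - <<'E'
from clr import *
import clr
S=[np.array([.605,y,z]) for y,z in zip(np.linspace(-.13,-.29,20),np.linspace(.345,.15,20))]
q=D[4][0]
for th in(.3,.35):
    R=lean(1.19,th);q,e=ik(np.array([.5375,.066,.088])+R.apply([0,0,.019]),R,q);print("pick",clr.clr(q),e)
    for jj in(1.539,1.539-np.pi):
      for dz in(0,.1):
        R=lean(jj,th);x=np.array([.492,-.191,.097+.088+dz])+R.apply([0,0,.019])
        qq,e=ik(x,R,[-.44,.3,1.65,0,1.19,-1.98 if jj>0 else 1.16]);p=tcp(qq)[2]
        print(" slot",jj,dz,round(e,4),qq.round(2),"clr rack",clr.clr(qq)[0].round(3),"wrist",p[2].round(3),"screen-wrist",min(np.linalg.norm(s-p[2]) for s in S).round(3),"screen-tool",[round(min(np.linalg.norm(s-(p[3]+f*(p[2]-p[3]))) for s in S),3) for f in(.4,.6,.8)])
E
```

```text
pick (np.float64(0.05601699280214582), array([0.60653693, 0.03836247, 0.32832224])) 1.6107387940805795e-09
 slot 1.539 0 0.0 [-0.39  0.45  1.44 -0.1   1.54 -1.91] clr rack 0.095 wrist [ 0.566 -0.193  0.425] screen-wrist 0.109 screen-tool [np.float64(0.087), np.float64(0.078), np.float64(0.086)]
 slot 1.539 0.1 0.0 [-0.39  0.38  1.3  -0.11  1.74 -1.93] clr rack 0.142 wrist [ 0.566 -0.193  0.525] screen-wrist 0.195 screen-tool [np.float64(0.108), np.float64(0.122), np.float64(0.153)]
 slot -1.6025926535897932 0 0.0 [-0.5   0.15  1.83  0.17  0.9   1.01] clr rack 0.077 wrist [ 0.418 -0.189  0.425] screen-wrist 0.212 screen-tool [np.float64(0.139), np.float64(0.159), np.float64(0.183)]
 slot -1.6025926535897932 0.1 0.0 [-0.5   0.06  1.69  0.15  1.13  1.05] clr rack 0.141 wrist [ 0.418 -0.189  0.525] screen-wrist 0.267 screen-tool [np.float64(0.153), np.float64(0.183), np.float64(0.222)]
pick (np.float64(0.056389863177823116), array([0.61760139, 0.03393297, 0.32430528])) 1.079392131231316e-10
 slot 1.539 0 0.0 [-0.38  0.48  1.4  -0.12  1.59 -1.9 ] clr rack 0.093 wrist [ 0.578 -0.194  0.421] screen-wrist 0.103 screen-tool [np.float64(0.083), np.float64(0.072), np.float64(0.079)]
 slot 1.539 0.1 0.0 [-0.38  0.41  1.27 -0.12  1.79 -1.93] clr rack 0.139 wrist [ 0.578 -0.194  0.521] screen-wrist 0.189 screen-tool [np.float64(0.104), np.float64(0.116), np.float64(0.148)]
 slot -1.6025926535897932 0 0.0 [-0.52  0.13  1.86  0.21  0.85  0.97] clr rack 0.074 wrist [ 0.406 -0.188  0.421] screen-wrist 0.221 screen-tool [np.float64(0.144), np.float64(0.165), np.float64(0.191)]
 slot -1.6025926535897932 0.1 0.0 [-0.52  0.03  1.73  0.18  1.08  1.02] clr rack 0.138 wrist [ 0.406 -0.188  0.521] screen-wrist 0.272 screen-tool [np.float64(0.156), np.float64(0.188), np.float64(0.228)]
```

The pouch top is at about z = 0.386. Leaning the tool 0.3 rad away from the rack and gripping the box near its top leaves a small but positive gap. I'll descend in steps.

```bash
python3 - <<'E'
from kin import *
R=lean(1.19,.3)
for z in(.2,.12,.088):go([.5375,.066,z],R,True)
E
```

```text
lin [-39.8   0.2 173.6] turn [-0.005  0.047  0.004] q [ 0.    0.46  1.39  0.11  1.57 -1.2 ] e 0.0 now [0.5371 0.0666 0.3599] f [-0.7 -0.2 -0.1] grip 0.0943 t 2.58
lin [-59.8   0.5 251.1] turn [-0.005  0.047  0.004] q [ 0.    0.54  1.47  0.11  1.42 -1.22] e 0.0 now [0.5371 0.0666 0.3599] f [-0.7 -0.2 -0.1] grip 0.0943 t 2.58
lin [-67.8   0.6 282.1] turn [-0.005  0.047  0.004] q [ 0.    0.58  1.49  0.11  1.36 -1.23] e 0.0 now [0.5371 0.0666 0.3599] f [-0.7 -0.2 -0.1] grip 0.0943 t 2.58
```

play_rows --moves '[{"claw":1,"linear":[-10,0,44],"turn":[0,0.02,0]},{"claw":1,"linear":[-20,0,88],"turn":[0,0.047,0]},{"claw":1,"linear":[-30,0,130],"turn":[0,0.047,0]},{"claw":1,"linear":[-40,0,174],"turn":[0,0.047,0]},{"claw":1,"linear":[-50,0,212],"turn":[0,0.047,0]},{"claw":1,"linear":[-55,0,232],"turn":[0,0.047,0]},{"claw":1,"linear":[-55,0,232],"turn":[0,0.047,0]}]'

```text
time_s: 3.45
ee_pos: [0.5311, 0.0688, 0.1207]
eef_rot: [-3.137, -0.302, 2.766]
force: [0.3, 0.2, 0.1]
grip_width: 0.0941
```

```bash
python3 obs.py 2; python3 -c "
import cv2
s=cv2.imread('pics/scene2.png');cv2.imwrite('pics/s2z.png',cv2.resize(s[0:260,180:440],None,fx=2.3,fy=2.3))"
```

```text
[np.float64(0.00619), np.float64(0.51741), np.float64(1.45064), np.float64(0.10767), np.float64(1.45738), np.float64(-1.2169)] [np.float64(0.53105), np.float64(0.06878), np.float64(0.12066)] [np.float64(-3.1371), np.float64(-0.3022), np.float64(2.7657)] [0.3 0.2 0.1]
```

View pics/s2z.png

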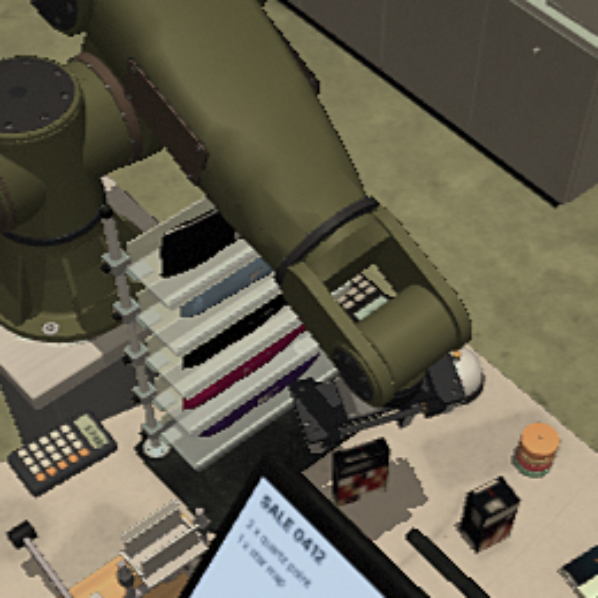

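```bash
python3 - <<'E'
from kin import *
R=lean(1.19,.3)
for z in(.11,.088):go([.5375,.066,z],R,True)
E
```

```text
lin [-9.2 -0.2 29.4] turn [-0.005  0.001  0.005] q [ 0.    0.55  1.47  0.11  1.4  -1.22] e 0.0 now [0.5323 0.0684 0.1226] f [-0.7 -0.4  0.2] grip 0.094 t 3.55
lin [-15.6  -0.1  50.4] turn [-0.005  0.001  0.005] q [ 0.    0.58  1.49  0.11  1.36 -1.23] e 0.0 now [0.5323 0.0684 0.1226] f [-0.7 -0.4  0.2] grip 0.094 t 3.55
```

play_rows --moves '[{"claw":1,"linear":[-5,0,15],"turn":[0,0,0]},{"claw":1,"linear":[-9,0,29],"turn":[0,0,0]},{"claw":1,"linear":[-12,0,40],"turn":[0,0,0]},{"claw":1,"linear":[-15.5,0,50],"turn":[0,0,0]},{"claw":1,"linear":[-15.5,0,50],"turn":[0,0,0]}]'

```text
time_s: 4.18
ee_pos: [0.532, 0.0682, 0.0694]
eef_rot: [-3.138, -0.3, 2.765]
force: [1.1, -0.4, -0.0]
grip_width: 0.0942
```

```bash
python3 obs.py 3; python3 - <<'E'
from clr import *
from station import get_obs
print(get_obs()['tau'].round(2))
go([.5375,.066,.088],lean(1.19,.3),True)
import cv2
s=cv2.imread('pics/scene3.png');cv2.imwrite('pics/s3z.png',cv2.resize(s[40:270,200:430],None,fx=2.6,fy=2.6))
E
```

```text
[np.float64(0.00515), np.float64(0.5796), np.float64(1.4851), np.float64(0.10929), np.float64(1.35915), np.float64(-1.22823)] [np.float64(0.53198), np.float64(0.0682), np.float64(0.06942)] [np.float64(-3.138), np.float64(-0.3001), np.float64(2.7655)] [ 1.1 -0.4 -0. ]
[-2.000e-02 -6.264e+01 -2.999e+01  2.600e-01  7.800e-01  0.000e+00]
lin [-0.  -0.2  0.6] turn [-0.004  0.001  0.005] q [ 0.    0.58  1.49  0.11  1.36 -1.23] e 0.0 now [0.5325 0.0682 0.0705] f [-0.5 -0.4 -0.5] grip 0.0939 t 4.28
```

View pics/s3z.png

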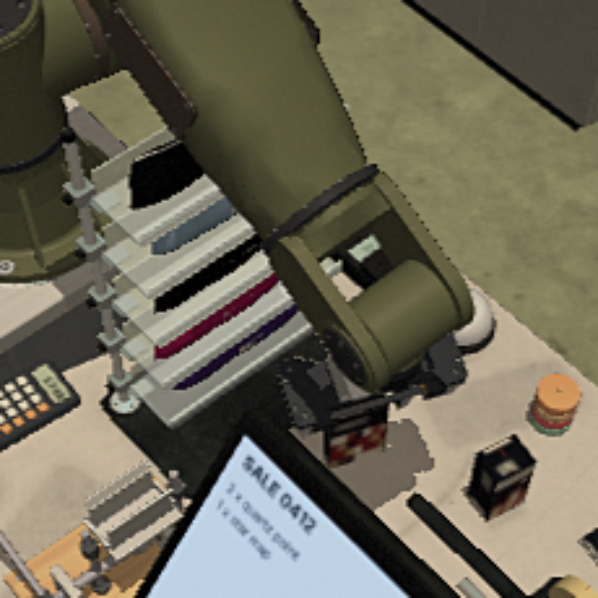

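The fingers are around the box and the torques show no contact. I'll close the jaws.

play_rows --moves '[{"claw":0.7,"linear":[0,0,0],"turn":[0,0,0]},{"claw":0.6,"linear":[0,0,0],"turn":[0,0,0]},{"claw":0.5,"linear":[0,0,0],"turn":[0,0,0]},{"claw":0.5,"linear":[0,0,0],"turn":[0,0,0]},{"claw":0.5,"linear":[0,0,0],"turn":[0,0,0]}]' --force 30

```text
time_s: 4.9
ee_pos: [0.5326, 0.0683, 0.0706]
eef_rot: [-3.139, -0.298, 2.766]
force: [-0.2, -0.2, 2.0]
grip_width: 0.066
```

```bash
python3 - <<'E'
from kin import *
R=lean(1.19,.3)
go([.545,.06,.2],R,True)
E
```

```text
lin [  24.1   -3.4 -109. ] turn [-0.004  0.002  0.005] q [-0.01  0.47  1.37  0.11  1.58 -1.21] e 0.0 now [0.5326 0.0683 0.0706] f [-0.2 -0.2  2. ] grip 0.066 t 4.9
```

play_rows --moves '[{"claw":0.5,"linear":[3,0,-10],"turn":[0,0,0]},{"claw":0.5,"linear":[9,0,-30],"turn":[0,0,0]},{"claw":0.5,"linear":[16,-1,-60],"turn":[0,0,0]},{"claw":0.5,"linear":[20,-2,-85],"turn":[0,0,0]},{"claw":0.5,"linear":[24,-3,-109],"turn":[0,0,0]},{"claw":0.5,"linear":[24,-3,-109],"turn":[0,0,0]},{"claw":0.5,"linear":[24,-3,-109],"turn":[0,0,0]}]'

```text
time_s: 5.78
ee_pos: [0.5396, 0.0624, 0.1809]
eef_rot: [-3.138, -0.3, 2.766]
force: [1.1, 0.7, -1.6]
grip_width: 0.0657
```

```bash
python3 obs.py 4; python3 - <<'E'
from kin import *
for x,y,z,j,th in((.535,-.06,.24,1.35,.3),(.51,-.14,.26,1.5,.3),(.492,-.191,.265,1.539,.3)): go([x,y,z],lean(j,th),True)
import cv2
s=cv2.imread('pics/scene4.png');cv2.imwrite('pics/s4z.png',cv2.resize(s[40:270,200:430],None,fx=2.6,fy=2.6))
E
```

```text
[np.float64(-0.00435), np.float64(0.47443), np.float64(1.36701), np.float64(0.10426), np.float64(1.58145), np.float64(-1.21323)] [np.float64(0.5396), np.float64(0.06241), np.float64(0.18092)] [np.float64(-3.1382), np.float64(-0.2996), np.float64(2.7655)] [ 1.1  0.7 -1.6]
lin [ -21.5 -116.6  -49.3] turn [ 0.042 -0.    -0.148] q [-0.18  0.44  1.32  0.01  1.68 -1.54] e 0.0 now [0.5396 0.0625 0.1807] f [ 0.3  0.3 -0.5] grip 0.0659 t 5.88
lin [ -21.6 -201.1  -69.9] turn [ 0.087 -0.001 -0.292] q [-0.3   0.4   1.33 -0.07  1.7  -1.8 ] e 0.0 now [0.5396 0.0625 0.1807] f [ 0.3  0.3 -0.5] grip 0.0659 t 5.88
lin [ -22.1 -255.4  -75.1] turn [ 0.098 -0.001 -0.329] q [-0.39  0.39  1.33 -0.1   1.7  -1.93] e 0.0 now [0.5396 0.0625 0.1807] f [ 0.3  0.3 -0.5] grip 0.0659 t 5.88
```

View pics/s4z.png

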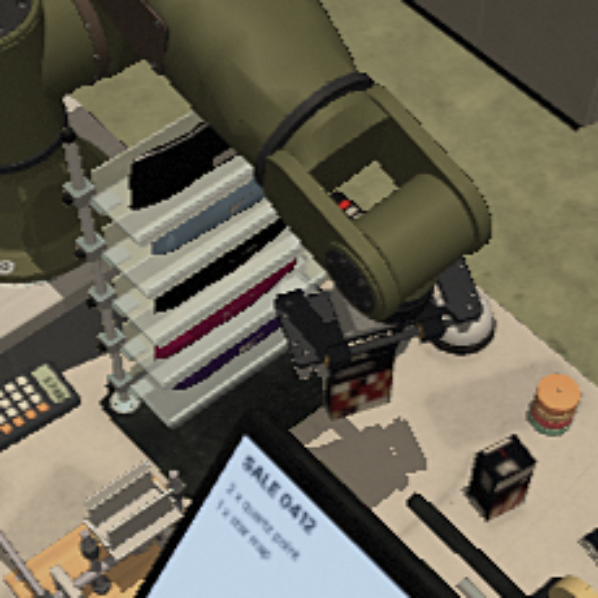

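The box is held and hanging upright. Next I carry it between the till and the rack to above the slot.

play_rows --moves '[{"claw":0.5,"linear":[-5,-30,-15],"turn":[0.01,0,-0.04]},{"claw":0.5,"linear":[-12,-60,-28],"turn":[0.02,0,-0.08]},{"claw":0.5,"linear":[-18,-90,-40],"turn":[0.03,0,-0.115]},{"claw":0.5,"linear":[-21,-117,-50],"turn":[0.042,0,-0.15]},{"claw":0.5,"linear":[-22,-145,-58],"turn":[0.058,0,-0.195]},{"claw":0.5,"linear":[-22,-173,-65],"turn":[0.073,0,-0.245]},{"claw":0.5,"linear":[-22,-201,-70],"turn":[0.087,0,-0.292]},{"claw":0.5,"linear":[-22,-218,-72],"turn":[0.09,0,-0.305]}]'

```text
time_s: 6.88
ee_pos: [0.4986, -0.1566, 0.2433]
eef_rot: [3.14, -0.301, 3.085]
force: [-0.3, 0.1, -2.2]
grip_width: 0.0659
```

```bash
python3 - <<'E'
from kin import *
go([.492,-.191,.265],lean(1.539,.3),True)
E
```

```text
lin [ 10.9 -34.9  -0.4] turn [ 0.008 -0.001 -0.023] q [-0.39  0.39  1.33 -0.1   1.7  -1.93] e 0.0 now [ 0.4986 -0.1566  0.2433] f [-0.3  0.1 -2.2] grip 0.0659 t 6.88
```

play_rows --moves '[{"claw":0.5,"linear":[5,-15,0],"turn":[0.004,0,-0.01]},{"claw":0.5,"linear":[11,-35,0],"turn":[0.008,0,-0.023]},{"claw":0.5,"linear":[11,-35,0],"turn":[0.008,0,-0.023]},{"claw":0.5,"linear":[11,-35,0],"turn":[0.008,0,-0.023]}]'

```text
time_s: 7.38
ee_pos: [0.4862, -0.1905, 0.2461]
eef_rot: [3.141, -0.302, 3.11]
force: [0.2, 0.4, -1.5]
grip_width: 0.0659
```

```bash
python3 obs.py 5; python3 - <<'E'
from kin import *
import cv2
go([.492,-.191,.265],lean(1.539,.3),True)
s=cv2.imread('pics/scene5.png');cv2.imwrite('pics/s5z.png',cv2.resize(s[120:310,160:350],None,fx=3.1,fy=3.1,interpolation=cv2.INTER_CUBIC))
t=cv2.imread('pics/top5.png');cv2.imwrite('pics/t5z.png',cv2.resize(t[200:360,300:460],None,fx=3.7,fy=3.7,interpolation=cv2.INTER_CUBIC))
E
```

```text
[np.float64(-0.3899), np.float64(0.39087), np.float64(1.33355), np.float64(-0.10446), np.float64(1.70058), np.float64(-1.92728)] [np.float64(0.48623), np.float64(-0.19049), np.float64(0.24612)] [np.float64(3.1408), np.float64(-0.3019), np.float64(3.1096)] [ 0.2  0.4 -1.5]
lin [ 0.1 -0.5 -0.6] turn [ 0.001 -0.002  0.   ] q [-0.39  0.39  1.33 -0.1   1.7  -1.93] e 0.0 now [ 0.4863 -0.1903  0.2463] f [ 0.1  0.4 -1.1] grip 0.0661 t 7.47
```

View pics/s5z.png

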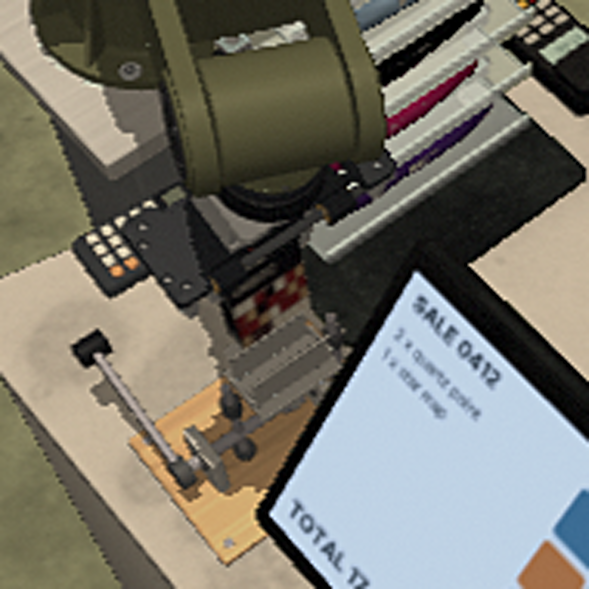

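View pics/t5z.png

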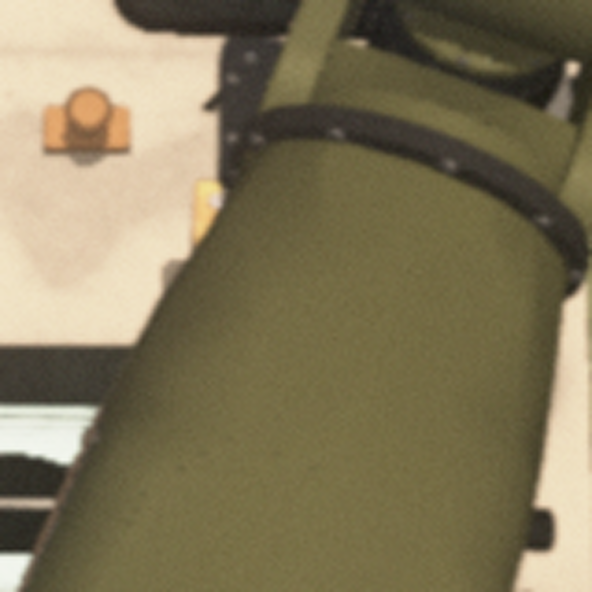

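```bash
cat > ov.py <<'E'
from h import *
import sys
def ov(src,dst,roi,s,boxes,yaw=-.031):
    im=cv2.imread(src);x0,y0,x1,y1=roi
    im=cv2.resize(im[y0:y1,x0:x1],None,fx=s,fy=s,interpolation=cv2.INTER_CUBIC)
    n="scene" if "scene" in src else "top"
    c,si=np.cos(yaw),np.sin(yaw)
    for (ctr,sx,sy,z0,z1,col) in boxes:
        pts=[]
        for z in(z0,z1):
            q=[]
            for a,b in((1,1),(1,-1),(-1,-1),(-1,1)):
                dx,dy=a*sx/2,b*sy/2
                p=proj(n,[ctr[0]+c*dx-si*dy,ctr[1]+si*dx+c*dy,z]);q.append((p-[x0-.5,y0-.5])*s)
            q=np.array(q);pts.append(q);cv2.polylines(im,[q.astype(int)],True,col,1)
        for a,b in zip(*pts):cv2.line(im,tuple(a.astype(int)),tuple(b.astype(int)),col,1)
    cv2.imwrite(dst,im)
E
python3 - <<'E'
from ov import *
o=(.492,-.191)
ov("pics/scene5.png","pics/ov5.png",(210,190,300,280),6.6,[(o,.022,.066,.177,.269,(0,255,0)),(o,.028,.074,.097,.131,(0,0,255)),(o,.009,.113,.1255,.126,(255,0,0))])
ov("pics/top0.png","pics/ovt.png",(340,240,460,330),6.5,[(o,.028,.074,.097,.131,(0,0,255)),(o,.009,.113,.1255,.126,(255,0,0))])
E
```

```text
(no output)
```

View pics/ov5.png

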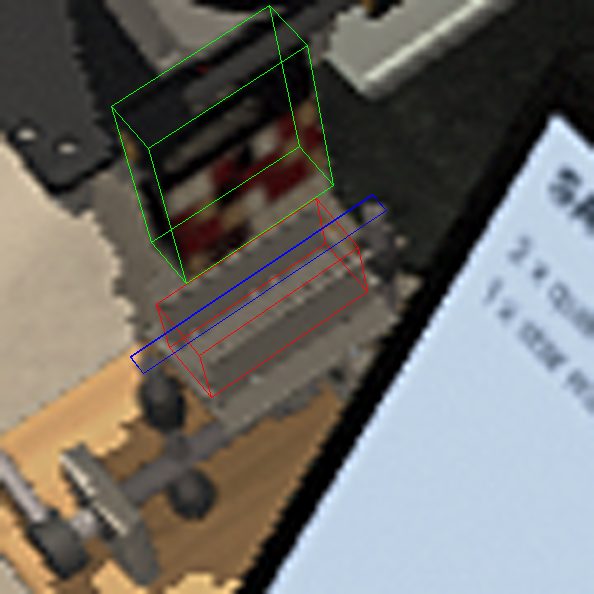

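View pics/ovt.png

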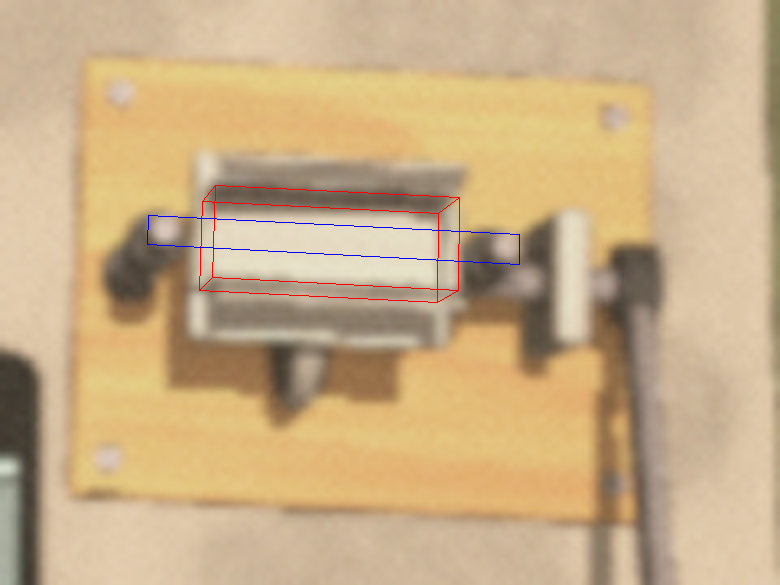

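The predicted box and slot outlines line up with the picture to about 1–2 mm. I'll lower the box into the slot in stages and watch the force.

```bash
python3 - <<'E'
from kin import *
for z in(.235,.21,.193,.187,.184):go([.492,-.191,z],lean(1.539,.3),True)
E
```

```text
lin [-8.8 -0.5 28.1] turn [ 0.001 -0.002  0.   ] q [-0.39  0.41  1.38 -0.1   1.64 -1.92] e 0.0 now [ 0.4863 -0.1903  0.2463] f [ 0.1  0.4 -1.1] grip 0.0661 t 7.47
lin [-16.2  -0.5  51.9] turn [ 0.001 -0.002  0.   ] q [-0.39  0.43  1.41 -0.1   1.59 -1.92] e 0.0 now [ 0.4863 -0.1903  0.2463] f [ 0.1  0.4 -1.1] grip 0.0661 t 7.47
lin [-21.3  -0.5  68.2] turn [ 0.001 -0.002  0.   ] q [-0.39  0.44  1.43 -0.1   1.55 -1.91] e 0.0 now [ 0.4863 -0.1903  0.2463] f [ 0.1  0.4 -1.1] grip 0.0661 t 7.47
lin [-23.1  -0.5  73.9] turn [ 0.001 -0.002  0.   ] q [-0.39  0.45  1.43 -0.1   1.54 -1.91] e 0.0 now [ 0.4863 -0.1903  0.2463] f [ 0.1  0.4 -1.1] grip 0.0661 t 7.47
lin [-23.9  -0.5  76.8] turn [ 0.001 -0.002  0.   ] q [-0.39  0.45  1.44 -0.1   1.54 -1.91] e 0.0 now [ 0.4863 -0.1903  0.2463] f [ 0.1  0.4 -1.1] grip 0.0661 t 7.47
```

play_rows --moves '[{"claw":0.5,"linear":[-4.5,-0.5,14],"turn":[0,0,0]},{"claw":0.5,"linear":[-9,-0.5,28],"turn":[0,0,0]},{"claw":0.5,"linear":[-12.5,-0.5,40],"turn":[0,0,0]},{"claw":0.5,"linear":[-16,-0.5,52],"turn":[0,0,0]},{"claw":0.5,"linear":[-16,-0.5,52],"turn":[0,0,0]}]'

```text
time_s: 8.1
ee_pos: [0.4859, -0.1907, 0.1908]
eef_rot: [3.14, -0.303, 3.11]
force: [0.7, 0.1, -0.4]
grip_width: 0.0658
```

```bash
python3 obs.py 6;python3 - <<'E'
from kin import *
for z in(.193,.187,.184):go([.492,-.191,z],lean(1.539,.3),True)
from ov import *
o=(.492,-.191)
ov("pics/scene6.png","pics/ov6.png",(210,190,300,280),6.6,[(o,.022,.066,.122,.214,(0,255,0))])
E
```

```text
[np.float64(-0.39035), np.float64(0.43002), np.float64(1.40814), np.float64(-0.10392), np.float64(1.58865), np.float64(-1.91658)] [np.float64(0.48587), np.float64(-0.19069), np.float64(0.19082)] [np.float64(3.1403), np.float64(-0.3032), np.float64(3.1103)] [ 0.7  0.1 -0.4]
lin [-5.3  0.1 16.4] turn [ 0.    -0.001  0.   ] q [-0.39  0.44  1.43 -0.1   1.55 -1.91] e 0.0 now [ 0.4862 -0.1909  0.1921] f [ 0.2 -0.3 -1.6] grip 0.0657 t 8.2
lin [-7.   0.1 22.1] turn [ 0.    -0.001  0.   ] q [-0.39  0.45  1.43 -0.1   1.54 -1.91] e 0.0 now [ 0.4862 -0.1909  0.1921] f [ 0.2 -0.3 -1.6] grip 0.0657 t 8.2
lin [-7.9  0.1 25. ] turn [ 0.    -0.001  0.   ] q [-0.39  0.45  1.44 -0.1   1.54 -1.91] e 0.0 now [ 0.4862 -0.1909  0.1921] f [ 0.2 -0.3 -1.6] grip 0.0657 t 8.2
```

View pics/ov6.png

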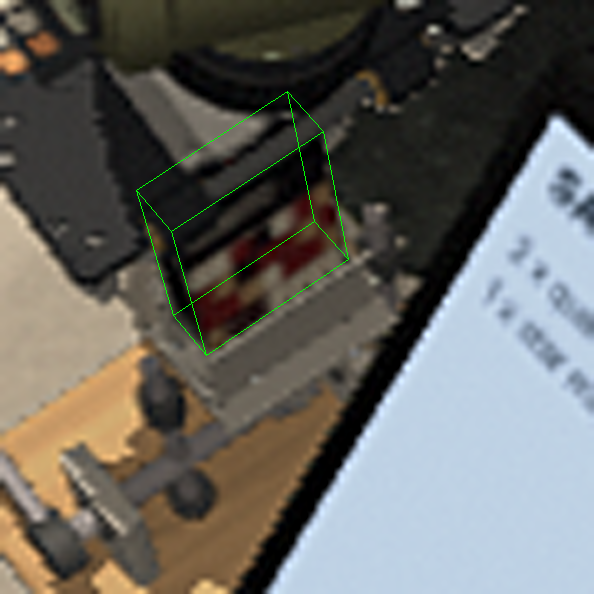

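The box's lower end is inside the lips without any side contact. I'll keep lowering slowly.

play_rows --moves '[{"claw":0.5,"linear":[-2.5,0,8],"turn":[0,0,0]},{"claw":0.5,"linear":[-5,0,16],"turn":[0,0,0]},{"claw":0.5,"linear":[-6.3,0,20],"turn":[0,0,0]},{"claw":0.5,"linear":[-6.3,0,20],"turn":[0,0,0]}]'

```text
time_s: 8.7
ee_pos: [0.4862, -0.1908, 0.1708]
eef_rot: [3.141, -0.302, 3.11]
force: [-0.6, -1.2, -1.0]
grip_width: 0.0657
```

play_rows --moves '[{"claw":0.5,"linear":[-0.6,0,2],"turn":[0,0,0]},{"claw":0.5,"linear":[-1.2,0,4],"turn":[0,0,0]},{"claw":0.5,"linear":[-1.2,0,4],"turn":[0,0,0]}]'

```text
time_s: 9.07
ee_pos: [0.4863, -0.1908, 0.1672]
eef_rot: [3.141, -0.301, 3.11]
force: [-1.1, 1.1, 3.9]
grip_width: 0.0655
```

Floor contact came exactly where it should, with the box bottom at about 0.0973 and 5 N of push. I'll release it.

play_rows --moves '[{"claw":0.73,"linear":[0,0,0],"turn":[0,0,0]},{"claw":0.76,"linear":[0,0,0],"turn":[0,0,0]},{"claw":0.8,"linear":[0,0,0],"turn":[0,0,0]},{"claw":0.86,"linear":[0,0,0],"turn":[0,0,0]},{"claw":0.86,"linear":[0,0,0],"turn":[0,0,0]},{"claw":0.86,"linear":[0,0,0],"turn":[0,0,0]}]'

```text
time_s: 9.82
ee_pos: [0.4863, -0.1908, 0.1672]
eef_rot: [3.141, -0.301, 3.11]
force: [-0.5, 0.2, -0.6]
grip_width: 0.0808
```

```bash
python3 obs.py 7;python3 - <<'E'
from kin import *
for z in(.23,.30):go([.492,-.191,z],lean(1.539,.3),True)
from ov import *
o=(.492,-.191)
ov("pics/scene7.png","pics/ov7.png",(210,190,300,280),6.6,[(o,.022,.066,.097,.189,(0,255,0))])
E
```

```text
[np.float64(-0.39023), np.float64(0.45064), np.float64(1.43488), np.float64(-0.10407), np.float64(1.53968), np.float64(-1.91134)] [np.float64(0.4863), np.float64(-0.19084), np.float64(0.1672)] [np.float64(3.1412), np.float64(-0.3014), np.float64(3.1101)] [-0.5  0.2 -0.6]
lin [ 13.2   0.  -42.6] turn [ 0.    -0.001  0.   ] q [-0.39  0.41  1.38 -0.1   1.63 -1.92] e 0.0 now [ 0.4863 -0.1909  0.1672] f [-0.1  0.1 -0.3] grip 0.0808 t 9.93
lin [ 3.400e+01  1.000e-01 -1.095e+02] turn [ 0.    -0.001  0.   ] q [-0.39  0.37  1.28 -0.11  1.77 -1.94] e 0.0 now [ 0.4863 -0.1909  0.1672] f [-0.1  0.1 -0.3] grip 0.0808 t 9.93
```

View pics/ov7.png

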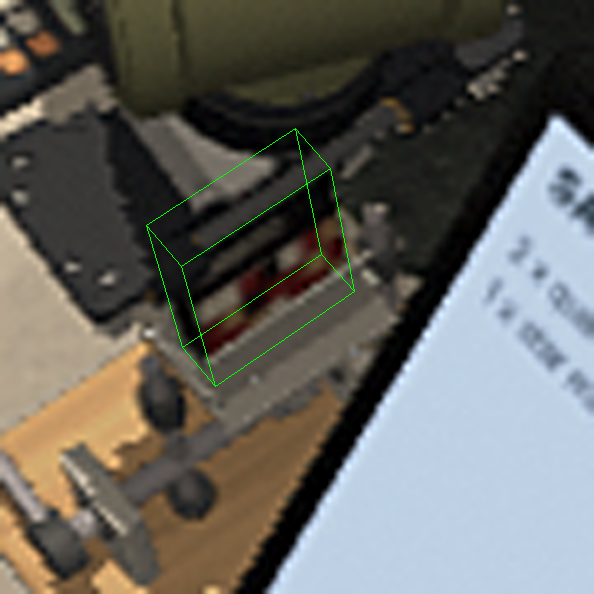

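The box is seated. I'll retreat straight up.

play_rows --moves '[{"claw":0.86,"linear":[4,0,-13],"turn":[0,0,0]},{"claw":0.86,"linear":[10,0,-32],"turn":[0,0,0]},{"claw":0.86,"linear":[20,0,-65],"turn":[0,0,0]},{"claw":0.86,"linear":[34,0,-110],"turn":[0,0,0]},{"claw":0.86,"linear":[34,0,-110],"turn":[0,0,0]}]'

```text
time_s: 10.55
ee_pos: [0.4873, -0.1912, 0.2865]
eef_rot: [-3.139, -0.295, 3.109]
force: [-1.4, 0.5, -0.3]
grip_width: 0.0808
```

```bash
python3 obs.py 8;python3 - <<'E'
from clr import *
for x,y,z in((.43,-.25,.28),(.367,-.299,.2),(.367,-.299,.086)):
  for j in(1.539,1.539-np.pi): go([x,y,z],lean(j,0),True)
from ov import *
o=(.492,-.191)
ov("pics/scene8.png","pics/ov8.png",(180,170,310,300),4.6,[(o,.022,.066,.097,.189,(0,255,0))])
E
```

```text
[np.float64(-0.39017), np.float64(0.36951), np.float64(1.2695), np.float64(-0.10631), np.float64(1.77787), np.float64(-1.93642)] [np.float64(0.48731), np.float64(-0.19122), np.float64(0.28651)] [np.float64(-3.1394), np.float64(-0.2949), np.float64(3.1093)] [-1.4  0.5 -0.3]
lin [ 45.7 -60.9  36.8] turn [ 0.    -0.301  0.   ] q [-0.6   0.14  1.58 -0.    1.42 -2.14] e 0.0 now [ 0.4864 -0.1909  0.2826] f [-1.1  0.6 -0.8] grip 0.081 t 10.65
lin [ 45.7 -60.9  36.8] turn [ 0.471  0.    -3.106] q [-0.06 -0.09  2.23 -1.04  0.66 -2.55] e 1.3551 now [ 0.4864 -0.1909  0.2826] f [-1.1  0.6 -0.8] grip 0.081 t 10.65
lin [  80.7 -111.9  131.4] turn [ 0.    -0.301  0.   ] q [-0.76  0.15  1.76 -0.    1.23 -2.3 ] e 0.0 now [ 0.4864 -0.1909  0.2826] f [-1.1  0.6 -0.8] grip 0.081 t 10.65
lin [  80.7 -111.9  131.4] turn [ 0.471  0.    -3.106] q [-0.07  0.03  2.29 -1.04  0.78 -2.55] e 1.3749 now [ 0.4864 -0.1909  0.2826] f [-1.1  0.6 -0.8] grip 0.081 t 10.65
lin [  46.9 -111.9  240.3] turn [ 0.    -0.301  0.   ] q [-0.76  0.3   1.87 -0.    0.97 -2.3 ] e 0.0 now [ 0.4864 -0.1909  0.2826] f [-1.1  0.6 -0.8] grip 0.081 t 10.65
lin [  46.9 -111.9  240.3] turn [ 0.471  0.    -3.106] q [-0.08  0.29  2.25 -1.04  0.75 -2.55] e 1.3194 now [ 0.4864 -0.1909  0.2826] f [-1.1  0.6 -0.8] grip 0.081 t 10.65
```

View pics/ov8.png

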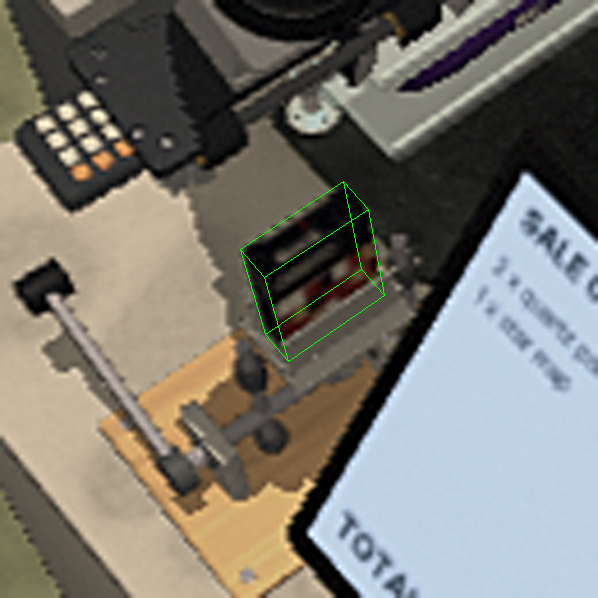

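The box stands free and upright in the slot. Now the lever: go to above the roller with the tool vertical.

play_rows --moves '[{"claw":0.7,"linear":[12,-15,5],"turn":[0,-0.08,0]},{"claw":0.7,"linear":[24,-30,15],"turn":[0,-0.16,0]},{"claw":0.7,"linear":[36,-45,25],"turn":[0,-0.24,0]},{"claw":0.7,"linear":[46,-61,37],"turn":[0,-0.301,0]},{"claw":0.7,"linear":[58,-78,67],"turn":[0,-0.301,0]},{"claw":0.7,"linear":[70,-95,99],"turn":[0,-0.301,0]},{"claw":0.7,"linear":[80,-111,131],"turn":[0,-0.301,0]},{"claw":0.7,"linear":[80,-111,131],"turn":[0,-0.301,0]}]'

```text
time_s: 11.65
ee_pos: [0.3661, -0.2978, 0.1789]
eef_rot: [3.138, -0.003, 3.108]
force: [-0.7, 0.0, 0.5]
grip_width: 0.0656
```

```bash
python3 obs.py 9;python3 - <<'E'
from clr import *
for z in(.12,.086):
  go([.366,-.298,z],lean(1.539,0),True)
from ov import *
o=(.492,-.191)
ov("pics/scene9.png","pics/ov9.png",(150,150,300,300),4,[(o,.022,.066,.097,.189,(0,255,0)),((.3665,-.298),.024,.028,.074,.098,(0,0,255))])
E
```

```text
[np.float64(-0.76074), np.float64(0.1538), np.float64(1.76446), np.float64(0.00029), np.float64(1.22823), np.float64(-2.29795)] [np.float64(0.36607), np.float64(-0.29782), np.float64(0.17893)] [np.float64(3.1381), np.float64(-0.0035), np.float64(3.1079)] [-0.7  0.   0.5]
lin [ 2.  -0.2 80.4] turn [ 0.001 -0.    -0.   ] q [-0.76  0.25  1.85 -0.    1.04 -2.3 ] e 0.0 now [ 0.368  -0.2979  0.1814] f [-0.3 -0.4  0.4] grip 0.0657 t 11.75
lin [  2.   -0.2 114.4] turn [ 0.001 -0.    -0.   ] q [-0.76  0.3   1.88 -0.    0.96 -2.3 ] e 0.0 now [ 0.368  -0.2979  0.1814] f [-0.3 -0.4  0.4] grip 0.0657 t 11.75
```

View pics/ov9.png

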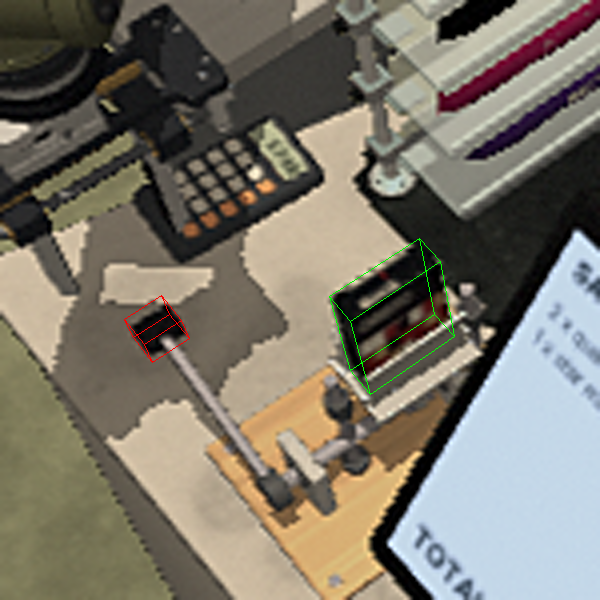

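play_rows --moves '[{"claw":0.6,"linear":[1,0,40],"turn":[0,0,0]},{"claw":0.6,"linear":[2,0,80],"turn":[0,0,0]},{"claw":0.6,"linear":[2,0,100],"turn":[0,0,0]},{"claw":0.6,"linear":[2,0,114],"turn":[0,0,0]},{"claw":0.6,"linear":[2,0,114],"turn":[0,0,0]}]'

```text
time_s: 12.38
ee_pos: [0.3664, -0.2975, 0.0673]
eef_rot: [3.141, -0.0, 3.11]
force: [-0.8, -0.4, 0.6]
grip_width: 0.0562
```

```bash
python3 obs.py 10;python3 - <<'E'
from clr import *
go([.366,-.298,.086],lean(1.539,0),True)
from ov import *
o=(.492,-.191)
ov("pics/scene10.png","pics/ov10.png",(150,150,300,300),4,[((.3665,-.298),.024,.028,.074,.098,(0,0,255))])
E
```

```text
[np.float64(-0.75994), np.float64(0.30177), np.float64(1.87433), np.float64(0.00058), np.float64(0.96642), np.float64(-2.29951)] [np.float64(0.36639), np.float64(-0.29752), np.float64(0.06733)] [np.float64(3.1406), np.float64(-0.0004), np.float64(3.11)] [-0.8 -0.4  0.6]
lin [0.6 0.  1.3] turn [-0.     0.001 -0.   ] q [-0.76  0.3   1.88 -0.    0.96 -2.3 ] e 0.0 now [ 0.3666 -0.298   0.0683] f [-0.1 -0.2 -0. ] grip 0.0564 t 12.47
```

View pics/ov10.png

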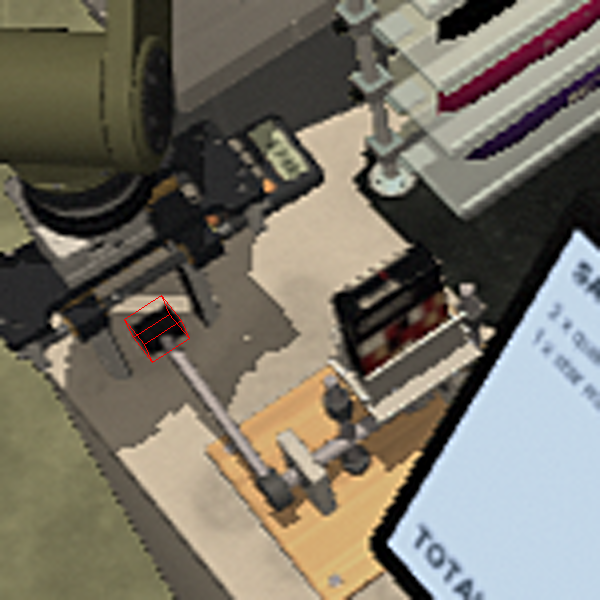

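The fingers straddle the roller, so I'll close gently. The width should read about 28 mm.

play_rows --moves '[{"claw":0.45,"linear":[0,0,0.5],"turn":[0,0,0]},{"claw":0.35,"linear":[0,0,0.5],"turn":[0,0,0]},{"claw":0.25,"linear":[0,0,0.5],"turn":[0,0,0]},{"claw":0.2,"linear":[0,0,0.5],"turn":[0,0,0]},{"claw":0.2,"linear":[0,0,0.5],"turn":[0,0,0]}]' --force 15

```text
time_s: 13.1
ee_pos: [0.3666, -0.2974, 0.0678]
eef_rot: [3.141, 0.001, 3.11]
force: [0.5, 6.5, 1.5]
grip_width: 0.0277
```

```bash
python3 - <<'E'
from kin import *
from station import get_obs
print(get_obs()['moment'].round(2))
xh=np.array([np.cos(-.031),np.sin(-.031),0]);pv=np.array([.4885,-.301,.045])
for a in(0.15,.3,.45,.6,.75,.9,1.0,1.1,1.2,1.25):
    t=1.25-a; g=pv+.13*(-np.sin(t)*xh+np.cos(t)*np.array([0,0,1]))
    print(a,end=' ');go(g,lean(1.539,0),True)
E
```

```text
[ 0.82 -0.13  0.04]
0.15 lin [ -6.1   0.2 -17.2] turn [0.001 0.001 0.   ] q [-0.75  0.28  1.85 -0.    1.01 -2.29] e 0.0 now [ 0.3666 -0.2974  0.0678] f [0.5 6.5 1.5] grip 0.0277 t 13.1
0.3 lin [-16.2   0.3 -33.9] turn [0.001 0.001 0.   ] q [-0.74  0.27  1.81 -0.    1.05 -2.28] e 0.0 now [ 0.3666 -0.2974  0.0678] f [0.5 6.5 1.5] grip 0.0277 t 13.1
0.45 lin [-28.7   0.3 -48.8] turn [0.001 0.001 0.   ] q [-0.72  0.28  1.77 -0.    1.09 -2.26] e 0.0 now [ 0.3666 -0.2974  0.0678] f [0.5 6.5 1.5] grip 0.0277 t 13.1
0.6 lin [-43.3   0.3 -61.7] turn [0.001 0.001 0.   ] q [-0.7   0.28  1.73 -0.    1.13 -2.24] e 0.0 now [ 0.3666 -0.2974  0.0678] f [0.5 6.5 1.5] grip 0.0277 t 13.1
0.75 lin [-59.7   0.3 -72.3] turn [0.001 0.001 0.   ] q [-0.68  0.3   1.68 -0.    1.16 -2.22] e 0.0 now [ 0.3666 -0.2974  0.0678] f [0.5 6.5 1.5] grip 0.0277 t 13.1
0.9 lin [-77.4   0.4 -80.3] turn [0.001 0.001 0.   ] q [-0.66  0.32  1.63 -0.    1.19 -2.2 ] e 0.0 now [ 0.3666 -0.2974  0.0678] f [0.5 6.5 1.5] grip 0.0277 t 13.1
1.0 lin [-89.9   0.4 -84.1] turn [0.001 0.001 0.   ] q [-0.65  0.34  1.6  -0.    1.2  -2.19] e 0.0 now [ 0.3666 -0.2974  0.0678] f [0.5 6.5 1.5] grip 0.0277 t 13.1
1.1 lin [-102.6    0.4  -86.7] turn [0.001 0.001 0.   ] q [-0.64  0.36  1.56 -0.    1.22 -2.17] e 0.0 now [ 0.3666 -0.2974  0.0678] f [0.5 6.5 1.5] grip 0.0277 t 13.1
1.2 lin [-115.5    0.4  -88. ] turn [0.001 0.001 0.   ] q [-0.62  0.38  1.53 -0.    1.23 -2.16] e 0.0 now [ 0.3666 -0.2974  0.0678] f [0.5 6.5 1.5] grip 0.0277 t 13.1
1.25 lin [-122.     0.4  -88.2] turn [0.001 0.001 0.   ] q [-0.62  0.4   1.51 -0.    1.24 -2.16] e 0.0 now [ 0.3666 -0.2974  0.0678] f [0.5 6.5 1.5] grip 0.0277 t 13.1
```

The grip reads 27.7 mm, as expected. There is a 6.5 N sideways push, so I'll shift about 1 mm in +y while swinging up the arc slowly.

play_rows --moves '[{"claw":0.2,"linear":[-2.5,0.7,-8.5],"turn":[0,0,0]},{"claw":0.2,"linear":[-6,1,-17],"turn":[0,0,0]},{"claw":0.2,"linear":[-11,1.2,-25.5],"turn":[0,0,0]},{"claw":0.2,"linear":[-16,1.3,-34],"turn":[0,0,0]},{"claw":0.2,"linear":[-22.5,1.3,-41.5],"turn":[0,0,0]},{"claw":0.2,"linear":[-28.7,1.3,-49],"turn":[0,0,0]},{"claw":0.2,"linear":[-28.7,1.3,-49],"turn":[0,0,0]}]' --force 20

```text
time_s: 13.98
ee_pos: [0.3957, -0.2981, 0.1176]
eef_rot: [-3.14, 0.001, 3.11]
force: [-1.1, -6.7, -0.6]
grip_width: 0.0277
```

```bash
cat > arc.py <<'E'
from kin import *
xh=np.array([np.cos(-.031),np.sin(-.031),0]);pv=np.array([.4885,-.301,.045])
def arc(As):
  for a in As:
    t=1.25-a; g=pv+.13*(-np.sin(t)*xh+np.cos(t)*np.array([0,0,1]))
    print(a,end=' ');go(g,lean(1.539,0),True)
E
python3 obs.py 11;python3 - <<'E'
from arc import *
arc((.6,.75,.9,1.,1.1,1.2,1.25))
from ov import *
ov("pics/scene11.png","pics/ov11.png",(150,150,300,300),4,[])
E
```

```text
[np.float64(-0.71946), np.float64(0.27323), np.float64(1.77353), np.float64(-0.00019), np.float64(1.09288), np.float64(-2.25862)] [np.float64(0.39567), np.float64(-0.29805), np.float64(0.11763)] [np.float64(-3.1402), np.float64(0.0014), np.float64(3.11)] [-1.1 -6.7 -0.6]
0.6 lin [-14.4  -0.1 -11.9] turn [-0.001  0.002 -0.   ] q [-0.7   0.28  1.73 -0.    1.13 -2.24] e 0.0 now [ 0.3955 -0.2981  0.1175] f [-0.1 -6.1 -0.7] grip 0.0281 t 14.07
0.75 lin [-30.7  -0.1 -22.5] turn [-0.001  0.002 -0.   ] q [-0.68  0.3   1.68 -0.    1.16 -2.22] e 0.0 now [ 0.3955 -0.2981  0.1175] f [-0.1 -6.1 -0.7] grip 0.0281 t 14.07
0.9 lin [-48.5  -0.  -30.5] turn [-0.001  0.002 -0.   ] q [-0.66  0.32  1.63 -0.    1.19 -2.2 ] e 0.0 now [ 0.3955 -0.2981  0.1175] f [-0.1 -6.1 -0.7] grip 0.0281 t 14.07
1.0 lin [-60.9  -0.  -34.3] turn [-0.001  0.002 -0.   ] q [-0.65  0.34  1.6  -0.    1.2  -2.19] e 0.0 now [ 0.3955 -0.2981  0.1175] f [-0.1 -6.1 -0.7] grip 0.0281 t 14.07
1.1 lin [-73.6  -0.  -36.9] turn [-0.001  0.002 -0.   ] q [-0.64  0.36  1.56 -0.    1.22 -2.17] e 0.0 now [ 0.3955 -0.2981  0.1175] f [-0.1 -6.1 -0.7] grip 0.0281 t 14.07
1.2 lin [-86.6  -0.  -38.2] turn [-0.001  0.002 -0.   ] q [-0.62  0.38  1.53 -0.    1.23 -2.16] e 0.0 now [ 0.3955 -0.2981  0.1175] f [-0.1 -6.1 -0.7] grip 0.0281 t 14.07
1.25 lin [-93.1  -0.  -38.3] turn [-0.001  0.002 -0.   ] q [-0.62  0.4   1.51 -0.    1.24 -2.16] e 0.0 now [ 0.3955 -0.2981  0.1175] f [-0.1 -6.1 -0.7] grip 0.0281 t 14.07
```

View pics/ov11.png

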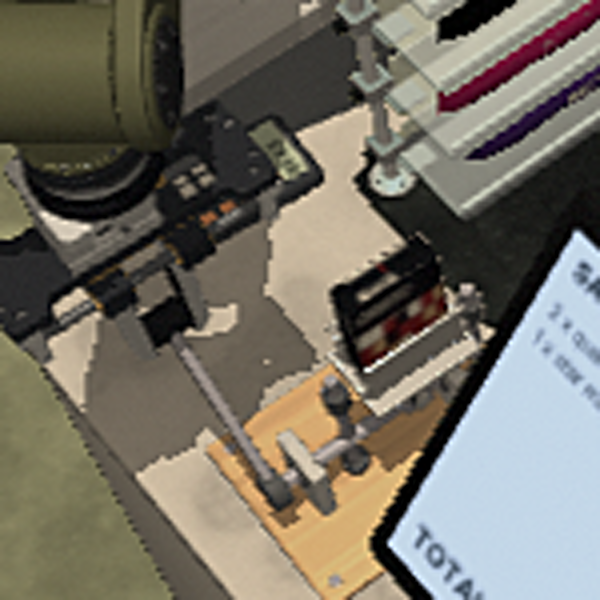

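Lever follows. Continuing the arc with a small y correction.

play_rows --moves '[{"claw":0.2,"linear":[-7,-0.6,-6.5],"turn":[0,0,0]},{"claw":0.2,"linear":[-14.5,-0.6,-12],"turn":[0,0,0]},{"claw":0.2,"linear":[-22.5,-0.6,-17.5],"turn":[0,0,0]},{"claw":0.2,"linear":[-30.7,-0.6,-22.5],"turn":[0,0,0]},{"claw":0.2,"linear":[-39.5,-0.6,-27],"turn":[0,0,0]},{"claw":0.2,"linear":[-48.5,-0.6,-30.5],"turn":[0,0,0]},{"claw":0.2,"linear":[-61,-0.6,-34.5],"turn":[0,0,0]},{"claw":0.2,"linear":[-61,-0.6,-34.5],"turn":[0,0,0]}]'

```text
time_s: 15.08
ee_pos: [0.4573, -0.3, 0.1526]
eef_rot: [-3.141, 0.002, 3.11]
force: [-1.0, 6.2, 2.5]
grip_width: 0.0276
```

```bash
python3 - <<'E'
from arc import *
arc((1.,1.1,1.2,1.25))
E
```

```text
1.0 lin [ 0.9 -0.   0.6] turn [-0.001  0.002  0.001] q [-0.65  0.34  1.6  -0.    1.2  -2.19] e 0.0 now [ 0.4573 -0.3     0.1526] f [-1.   6.2  2.5] grip 0.0276 t 15.07
1.1 lin [-11.8  -0.   -2. ] turn [-0.001  0.002  0.001] q [-0.64  0.36  1.56 -0.    1.22 -2.17] e 0.0 now [ 0.4573 -0.3     0.1526] f [-1.   6.2  2.5] grip 0.0276 t 15.07
1.2 lin [-24.7  -0.   -3.2] turn [-0.001  0.002  0.001] q [-0.62  0.38  1.53 -0.    1.23 -2.16] e 0.0 now [ 0.4573 -0.3     0.1526] f [-1.   6.2  2.5] grip 0.0276 t 15.07
1.25 lin [-31.2  -0.   -3.4] turn [-0.001  0.002  0.001] q [-0.62  0.4   1.51 -0.    1.24 -2.16] e 0.0 now [ 0.4573 -0.3     0.1526] f [-1.   6.2  2.5] grip 0.0276 t 15.07
```

play_rows --moves '[{"claw":0.2,"linear":[-6,0.2,-1],"turn":[0,0,0]},{"claw":0.2,"linear":[-12,0.3,-2],"turn":[0,0,0]},{"claw":0.2,"linear":[-18,0.3,-2.7],"turn":[0,0,0]},{"claw":0.2,"linear":[-24.5,0.3,-3.2],"turn":[0,0,0]},{"claw":0.2,"linear":[-28,0.3,-3.4],"turn":[0,0,0]},{"claw":0.2,"linear":[-31,0.3,-3.4],"turn":[0,0,0]},{"claw":0.2,"linear":[-31,0.3,-3.4],"turn":[0,0,0]}]'

```text
time_s: 15.95
ee_pos: [0.489, -0.3009, 0.1568]
eef_rot: [-3.14, 0.003, 3.111]
force: [-2.9, 1.2, 5.8]
grip_width: 0.0281
```

```bash
python3 obs.py 12;python3 - <<'E'
from arc import *
arc((1.25,))
from ov import *
o=(.492,-.191)
ov("pics/scene12.png","pics/ov12.png",(180,150,310,280),4.6,[(o,.022,.066,.113,.205,(0,255,0))])
ov("pics/top12.png","pics/ovt12.png",(340,200,480,340),4.2,[])
E
```

```text
[np.float64(-0.6156), np.float64(0.39395), np.float64(1.51125), np.float64(0.00066), np.float64(1.23313), np.float64(-2.15553)] [np.float64(0.48904), np.float64(-0.30086), np.float64(0.15677)] [np.float64(-3.1403), np.float64(0.0031), np.float64(3.1105)] [-2.9  1.2  5.8]
1.25 lin [ 0.4 -0.2  0.7] turn [-0.001  0.003  0.001] q [-0.62  0.4   1.51 -0.    1.24 -2.16] e 0.0 now [ 0.4889 -0.3008  0.1567] f [-2.5  1.1  6.2] grip 0.0278 t 16.05
```

View pics/ov12.png

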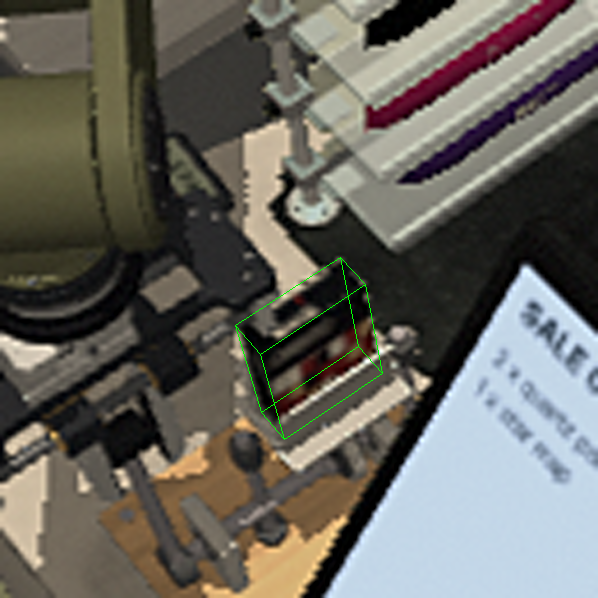

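View pics/ovt12.png

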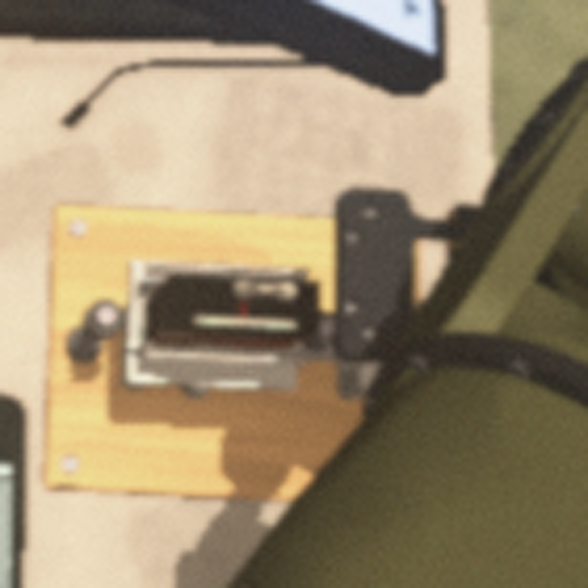

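The box has risen with the cradle and still stands upright. Taking the resting roller grip plus the lever radius as reference, straight up is at TCP x ≈ 0.490. I'll nudge about 0.7 mm and check the lever direction in the image.

play_rows --moves '[{"claw":0.2,"linear":[-0.7,0,-0.4],"turn":[0,0,0]},{"claw":0.2,"linear":[-0.7,0,-0.4],"turn":[0,0,0]},{"claw":0.2,"linear":[-0.7,0,-0.4],"turn":[0,0,0]}]'

```text
time_s: 16.42
ee_pos: [0.4896, -0.3008, 0.1569]
eef_rot: [-3.141, 0.003, 3.11]
force: [-2.7, 1.6, -4.0]
grip_width: 0.0276
```

```bash
python3 obs.py 13;python3 - <<'E'
from h import *
im=cv2.imread("pics/scene13.png");s=12;x0,y0=195,230
c=cv2.resize(im[y0:y0+50,x0:x0+50],None,fx=s,fy=s,interpolation=cv2.INTER_CUBIC)
for a,col in((1.15,(255,0,0)),(1.25,(0,255,0)),(1.35,(0,0,255))):
    t=1.25-a;P=[proj("scene",[.489-np.sin(t)*r,-.301,.045+np.cos(t)*r]) for r in(0,.118)]
    q=[tuple(int(v) for v in (p-[x0-.5,y0-.5])*s) for p in P];cv2.line(c,*q,col,1);print(a,q)
cv2.imwrite("pics/lev.png",c)
E
```

```text
[np.float64(-0.615), np.float64(0.39514), np.float64(1.50934), np.float64(0.00068), np.float64(1.23429), np.float64(-2.15487)] [np.float64(0.48962), np.float64(-0.30084), np.float64(0.15687)] [np.float64(-3.1406), np.float64(0.0027), np.float64(3.1104)] [-2.7  1.6 -4. ]
1.15 [(281, 500), (143, 209)]
1.25 [(281, 500), (176, 247)]
1.35 [(281, 500), (211, 288)]
```

View pics/lev.png

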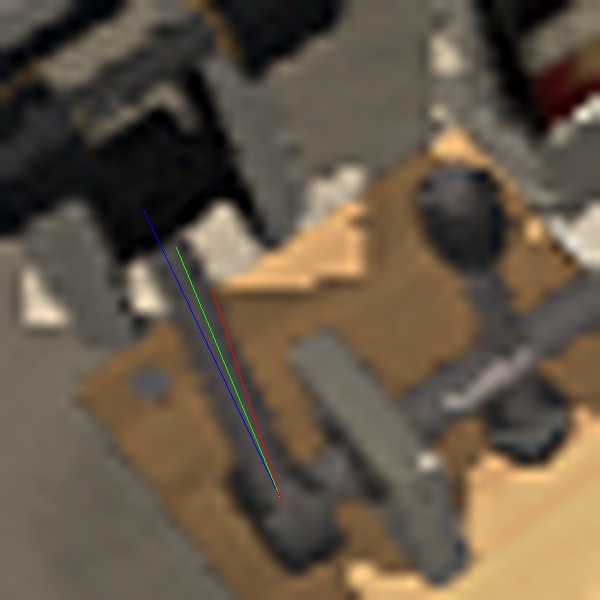

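View pics/scene13.png

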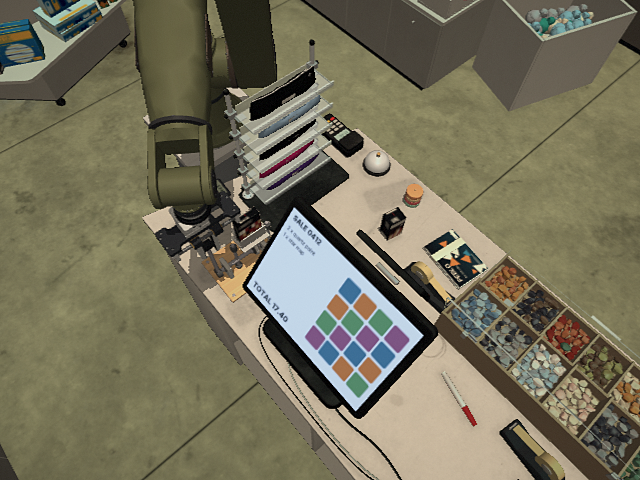

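View pics/top13.png

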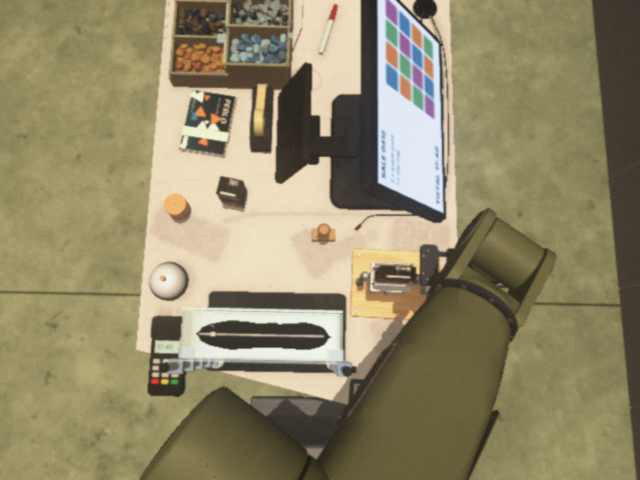

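The lever's midline slope (0.40) matches straight up (0.415, against 0.33 and 0.47 for ±0.1 rad). The box is upright and raised, and the other things have not moved. I'll hold briefly, then do a last check.

play_rows --moves '[{"claw":0.2,"linear":[0,0,0.2],"turn":[0,0,0]},{"claw":0.2,"linear":[0,0,0.2],"turn":[0,0,0]},{"claw":0.2,"linear":[0,0,0.2],"turn":[0,0,0]},{"claw":0.2,"linear":[0,0,0.2],"turn":[0,0,0]}]'

```text
time_s: 17.02
ee_pos: [0.4896, -0.3009, 0.1568]
eef_rot: [-3.141, 0.003, 3.11]
force: [-2.5, 0.4, 1.6]
grip_width: 0.0277
```

```bash
python3 obs.py 14;python3 - <<'E'
import cv2,numpy as np
a=cv2.imread("pics/top0.png").astype(int);b=cv2.imread("pics/top14.png").astype(int)
for n,(u,v,r) in dict(thick=(231,190,18),candle=(176,206,16),bell=(168,280,22),stamp=(323,233,15)).items():
    print(n,np.abs(a-b)[v-r:v+r,u-r:u+r].mean().round(1))
E
```

```text
[np.float64(-0.61506), np.float64(0.39509), np.float64(1.50953), np.float64(0.00076), np.float64(1.23392), np.float64(-2.15482)] [np.float64(0.48962), np.float64(-0.30086), np.float64(0.15681)] [np.float64(-3.1405), np.float64(0.0029), np.float64(3.1103)] [-2.5  0.4  1.6]
thick 13.2
candle 15.5
bell 16.6
stamp 16.7
```

The differences are similar everywhere, which looks like a brightness change. I'll check for real shifts.

```bash
python3 - <<'E'
import cv2,numpy as np
a=cv2.imread("pics/top0.png",0).astype(np.float32);b=cv2.imread("pics/top14.png",0).astype(np.float32)
for n,(u,v,r) in dict(thick=(231,190,18),candle=(176,206,18),bell=(168,280,24),stamp=(323,233,16),emptycounter=(260,160,10)).items():
    t=a[v-r:v+r,u-r:u+r];w=b[v-r-6:v+r+6,u-r-6:u+r+6]
    m=cv2.minMaxLoc(cv2.matchTemplate(w,t,cv2.TM_CCOEFF_NORMED));print(n,round(m[1],3),np.array(m[3])-6,"mean change",(b-a)[v-r:v+r,u-r:u+r].mean().round(1))
E
```

```text
thick 0.999 [0 0] mean change 13.6
candle 0.998 [0 0] mean change 16.7
bell 0.998 [0 0] mean change 17.0
stamp 0.998 [0 0] mean change 17.4
emptycounter 0.999 [0 0] mean change 16.6
```

No shift anywhere: the picture is just brighter by the same amount everywhere. I'll hand in.

```bash
python3 -c "
from station import hand_in
print(hand_in())"
```

```text
the job is handed in; nothing more can be done
None
```

The thin box is standing upright in the cradle slot, and the lever is held straight up with the box raised. I handed the job in at about 17 s of the 53 s allowed.

**How it went:** I gripped the box by its width near the top, with the tool leaned 0.3 rad to keep the forearm clear of the pouch rack. I carried it between the till and the rack and set it in the slot. It touched down where expected, with its lower end at about 0.097 m and about 5 N of push. I let go of it, then gripped the roller by its ends and swung it up along its arc.

**Last checks:**
- **Lever:** the picture and the grip position both put it within about 0.02 rad of straight up. It is still gripped at 27.7 mm wide, with about 2.5 N pulling it back.
- **Box:** it stands upright, and its raised position roughly matches the 16 mm lift, judged by eye.
- **Other things:** the thick box, candle, bell and stamp show no shift in the top view.

**Disagreements:** the camera and the lever geometry differed by about 1 mm on where straight up is, so I held the lever between the two. The roller grip also showed sideways forces of up to about 7 N during the swing, down to 0.4 N at the end. The last picture was evenly brighter than the first.

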